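# Stand the head bolts in the screw-top canister

### The job

Put the loose head bolts away in the clear canister on the bench. Unscrew its red lid all the way, lift it off once the thread lets go and lay it flat in the grey tray with the knob up; then stand every bolt lying on the bench upright in the canister, heads up, and leave the canister open for the stock count. Don't move the two small cartons beside the work.

Things in the scene. Friction and masses are not known exactly. Their poses are not given: they have to be found in the camera images.
- canister: clear plastic straight-sided canister, fixed: clamped on a dark steel plate (124 x 124 x 6 mm) screwed to the bench. Origin on its axis at bench height, z up. Inside diameter 68 mm, outside 76 mm, inner floor 12 mm and rim 124 mm above the bench. A right-hand screw thread of 10 mm pitch stands out on its neck (to 89 mm diameter)
- canister_floor (a point): centre of the canister's inner floor, 12 mm above the bench
- canister_mouth (a point): centre of the canister's open mouth, at the rim, 124 mm above the bench
- lid: red screw lid, 98 mm across, 40 mm high without its knob, 80 g. Origin on its axis at the skirt's lower edge, z towards the knob. It starts screwed down, origin 88 mm above the bench. Turned anticlockwise from above it climbs 10 mm a turn (2 mm play, under 0.3 N m); the thread lets go after about two turns (1.95 to 2.15), 20 mm up; then it lifts off freely, and not before
- lid_knob (a point): middle of the lid's round fluted knob: 40 mm in diameter, 26 mm high, its middle 53 mm above the lower edge of the skirt (141 mm above the bench at the start, knob top 154 mm). Axes as the lid's
- tray: low grey open tray, fixed, 140 x 140 x 24 mm outside, walls and floor 4 mm thick; origin at the centre of its underside
- bolt1_mid (a point): hex-head steel bolt, 115 mm long, 110 g: shank 12 mm in diameter, 107 mm long; hex head 18 mm across flats, 8 mm thick. This point is on its axis, half-way along; x axis along the bolt towards the head. It starts lying on the bench, head away from the robot. May be absent
- bolt1_foot (a point): plain end of the shank of that bolt, on its axis, 57.5 mm from the mid point; axes as there
- bolt2_mid (a point): hex-head steel bolt, 115 mm long, 110 g: shank 12 mm in diameter, 107 mm long; hex head 18 mm across flats, 8 mm thick. This point is on its axis, half-way along; x axis along the bolt towards the head. It starts lying on the bench, head away from the robot. May be absent
- bolt2_foot (a point): plain end of the shank of that bolt, on its axis, 57.5 mm from the mid point; axes as there
- bolt3_mid (a point): hex-head steel bolt, 115 mm long, 110 g: shank 12 mm in diameter, 107 mm long; hex head 18 mm across flats, 8 mm thick. This point is on its axis, half-way along; x axis along the bolt towards the head. It starts lying on the bench, head away from the robot. May be absent
- bolt3_foot (a point): plain end of the shank of that bolt, on its axis, 57.5 mm from the mid point; axes as there
- bolt4_mid (a point): hex-head steel bolt, 115 mm long, 110 g: shank 12 mm in diameter, 107 mm long; hex head 18 mm across flats, 8 mm thick. This point is on its axis, half-way along; x axis along the bolt towards the head. It starts lying on the bench, head away from the robot. May be absent
- bolt4_foot (a point): plain end of the shank of that bolt, on its axis, 57.5 mm from the mid point; axes as there
- black_box: black stock carton with a white label, 70 x 110 x 48 mm, not part of the job; origin at the centre of its underside
- brown_box: brown stock carton with a white label, 90 x 70 x 60 mm, not part of the job; origin at the centre of its underside
Not all that is in view belongs to the job. What is shaped like the part that bears bolt2_mid but yellow is not meant.

How it is judged (in metres and radians):
On the way, in this order (a step that is already met when the one before it is completed fails the run):
1. the lid is being unscrewed: level, and risen 5 to 15 mm up its thread (z of lid in the frame of canister between 0.093 and 0.103 m and horizontal distance between lid and canister below 0.006 m and angle between lid's own z axis and vertical below 0.15 rad), for 0.2 s.
2. the lid has come off the thread and is lifted clear of the canister ((z of lid in the frame of canister above 0.126 m or horizontal distance between lid and canister above 0.1 m)), for 0.1 s.
3. the lid lies flat in the tray, knob up, let go (horizontal distance between lid and tray below 0.045 m and height (world z) of lid below 0.012 m and angle between lid's own z axis and vertical below 0.1 rad and contact force between the fingers and lid below 0.1 N), for 0.2 s.
4. then every bolt present stands in the canister, head up (horizontal distance between each of bolt1_foot, bolt2_foot, bolt3_foot, bolt4_foot and canister_floor below 0.036 m and z of each of bolt1_foot, bolt2_foot, bolt3_foot, bolt4_foot in the frame of canister_floor below 0.02 m and angle between each of bolt1_mid, bolt2_mid, bolt3_mid, bolt4_mid's own x axis and vertical below 0.65 rad), for 0.2 s.
At the end, for the whole second after the job is handed in: the lid lies flat (within 0.1 rad) on the tray's floor, knob up, its centre within 45 mm of the tray's; every bolt that is present stands head up in the canister, its foot inside and within 20 mm of the inner floor, leaning at most 0.65 rad; the lid at rest (all of step 4 and horizontal distance between lid and tray below 0.045 m and height (world z) of lid below 0.012 m and angle between lid's own z axis and vertical below 0.1 rad and linear speed of lid below 0.02 m/s); the robot touches nothing.
It fails at once if a carton was moved more than 20 mm (distance of any of black_box, brown_box from where it was at the start of the episode above 0.02 m).
Of bolt1, bolt2, bolt3, bolt4 only 3 to 4 are there at a start; the rules pass over those that are not, and their reading is None.
At some moment in a run one of bolt1, bolt2, bolt3, bolt4 may be knocked a few centimetres aside while the robot is not near it.
It also fails if it takes over 210 s, if anything falls off the work surface, if the arm or the gripper's body presses on something with over 40 N, if the wrist force passes 120 N, or if a joint passes its speed limit or range.

### The arm

A 6-joint arm with a two-finger parallel gripper is mounted at the origin on the work surface. World frame = base frame: x ahead of the robot, y to its left, z up, the work surface at z = 0. Lengths are in mm, angles in rad, forces in N, time in s.
With the tool pointing down it reaches from about 300 to 775 mm from the base axis. Payload 14.6 kg.
Tool frame: the origin (TCP) lies on the mounting face of the last link; the fingertips stand 173 mm ahead of it and the grasp point (between the pads) lies 155 mm ahead of it (arm.tcp_to_tips is the distance from the TCP to the fingertips, in mm); z points along the fingers, y is the line along which they close (so a half turn about z gives the same grasp; the last joint's range is limited). The gripper opens to 85 mm and grips with 20 to 120 N. Pads are 22 mm wide; open, the fingers measure 114 mm over their backs; the gripper's body (76 mm by 85 mm) begins 54 mm behind the grasp point. The pads swing forward as they close: fully open they stand 13 mm farther back than shut.
Start: joints at [-1.235, 0.3, 1.521, -0, 1.321, -0.067], TCP at [215.59, -505.976, 404.681] pointing down, gripper open.
Joint ranges: [-3.03, 3.03], [-0.79, 2.21], [0.23, 2.52], [-1.04, 4.18], [0, 3.07], [-2.55, 2.55]. Speed limits (rad/s): [2.22, 2.22, 2.57, 3.14, 3.14, 3.14].

### API

Orientations are given as [roll, pitch, yaw] about the fixed x, y, z axes, in that order (R = Rz(yaw) Ry(pitch) Rx(roll)).
In Python, from cell import arm gives the robot as it stands.
- The arm moves only by the tool send_rows, never from a script. Its argument "moves" is text: rows parted by semicolons, each of 4 numbers parted by spaces: the shift along the tool's x, y, z in m, then the turn about the tool's z in rad. A call has 1 to 20 rows; each row shifts and turns the commanded pose from where the row before left it, along the tool's axes as they then stand; what a row does not reach is not made up. A row lasts 1/10 s, in which the tool goes at most 50 mm and 8.59 degrees, less where a joint would pass 70% of its speed; a pose out of reach is approached as far as the arm can. A call is refused whole if a number of a shift passes 0.05 or a number of a turn 0.15, either way. A call with a gripper value outside its range is refused whole. "gripper" is the closure in counts, from 0 (fully open) to 255 (shut), set as the call begins (left out, the last holds). The fingers move at their own pace and stop on an object; the grip force is fixed at half the most. Time passes only in rows, so rows that do not move let the fingers close. It gives the time, the measured TCP pose, the force, the opening and the grip force at its end, in the units of the state.
- arm.read_state(): the state, without advancing time (a new reading comes with each control period).
- arm.get_image(name): name is "scene" or "top"; returns a dict with "img" (384x512x3 uint8, blue, green, red), "camera_matrix" (3x3 intrinsics, pixels), "camera_from_world" (4x4, takes a point from world to camera coordinates). Camera axes: x right, y down, z forward; pixel columns grow to the right and rows downward; lengths in mm; the calibration is good to about 2 mm. A picture is of the moment at which its call begins. There is no depth.
- arm.finish_job(): hands the job in; it is judged then, once.
The state is a dict: "t": time; "joint_positions": joint angles; "joint_vel": joint speeds; "joint_torque": joint torques, N m; "tool_pos": TCP position; "tool_rot": TCP orientation; "ft_force": force on the tool from outside, world axes, zero at the start; "ft_torque": the same for the moment, N m; "finger_gap": finger opening in mm; "grasp_force": force on a finger pad.
Only numpy, scipy, OpenCV 4.12 (cv2) and the standard library are available. Lean on these libraries where they do the work, as an engineer would, in place of code of your own. Each camera call takes 0.05 s, during which the arm holds its last target. There are 200 camera calls.

## Working session

There is one attempt and no reset: what is moved stays moved. The work goes in short steps, Python scripts to look and compute and a tool call to move; the robot and the scene stay as the last step left them, time stands still between calls to the robot, and variables do not carry over. Pictures are saved under pics/ and viewed, at most 14 in all, crops included, and the job is handed in when it is done.

Besides the shell and the picture viewer there is one more tool, called after "Request:" as name(argument=value, ...) on one line, values as JSON. send_rows: Moves the arm, as the interface text tells. Its arguments: {"type":"object","properties":{"moves":{"type":"string"},"gripper":{"type":"number"}},"required":["moves"]}

```bash
mkdir -p pics && ls
cat > h.py <<'E'
import numpy as np, cv2
from cell import arm
def shot(n,f=None):
    d=arm.get_image(n)
    if f: cv2.imwrite('pics/'+f,d['img'])
    return d
def ray(d,u,v,z):
    K=np.array(d['camera_matrix']);T=np.array(d['camera_from_world']);R=T[:3,:3];c=-R.T@T[:3,3]
    r=R.T@np.linalg.inv(K)@np.array([u,v,1.]);return c+r*(z-c[2])/r[2]
def proj(d,p):
    K=np.array(d['camera_matrix']);T=np.array(d['camera_from_world']);q=K@(T[:3,:3]@np.array(p)+T[:3,3]);return q[:2]/q[2]
E
python3 - <<'E'
from h import *
for n in ('scene','top'):
    d=shot(n,n+'1.png');np.save
    T=np.array(d['camera_from_world']);print(n,np.round(-T[:3,:3].T@T[:3,3]),np.round(d['camera_matrix'],1).tolist())
    cv2.imwrite('pics/'+n+'1.png',cv2.resize(d['img'],(800,600),interpolation=cv2.INTER_CUBIC))
print(arm.read_state())
E
```

```text
pics
scene [1058.  454.  987.] [[417.6, 0.0, 251.3], [0.0, 417.6, 191.3], [0.0, 0.0, 1.0]]
top [ 461.   -6. 1314.] [[379.3, 0.0, 257.8], [0.0, 379.3, 191.5], [0.0, 0.0, 1.0]]
{'t': 0.1, 'joint_positions': array([-1.23458810e+00,  3.00402863e-01,  1.52155164e+00, -2.34877883e-05,
        1.32070642e+00, -6.65872638e-02]), 'joint_vel': array([ 3.58917816e-04, -1.03574303e-03, -1.36359629e-03, -5.54763105e-04,
       -3.82572228e-05,  4.50167330e-04]), 'joint_torque': array([ 1.83055199e-03, -5.44377816e+01, -3.62371802e+01, -4.52600091e-05,
        3.03733585e-03,  3.33020736e-06]), 'tool_pos': array([ 215.5846978 , -505.94482341,  404.17110107]), 'tool_rot': array([-3.14052524e+00, -4.83800717e-05,  4.02801288e-01]), 'ft_force': array([-0.21560815,  0.15541415,  0.2390234 ]), 'ft_torque': array([-0.02401585, -0.02201944, -0.01310532]), 'grasp_force': 0.0, 'finger_gap': 85.26676653927838}
```

View pics/top1.png

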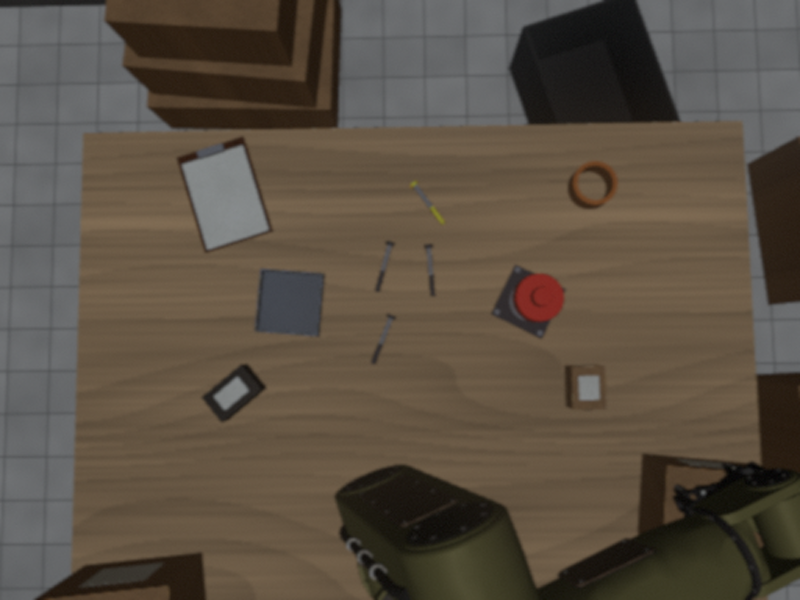

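View pics/scene1.png

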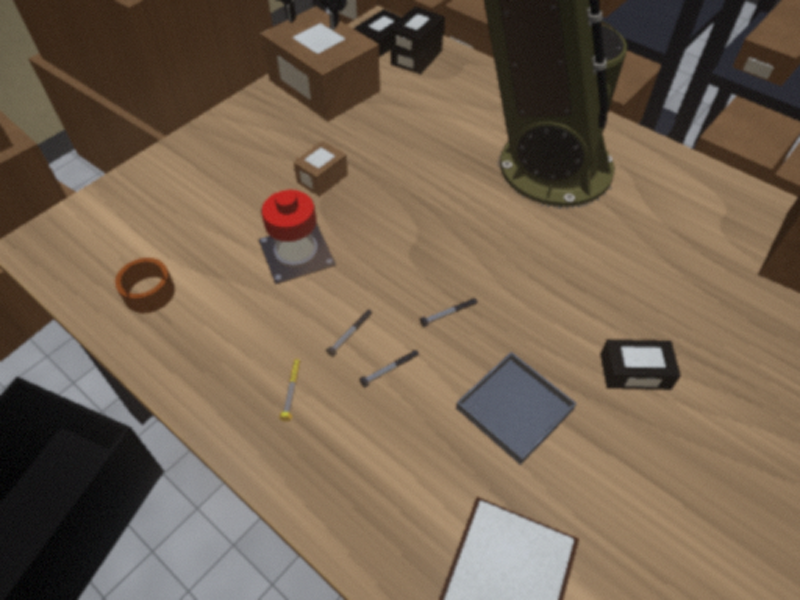

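The top view (800x600) shows the tray at (291,302), the lid at (540,297), and three steel bolts at (385,266), (430,270) and (384,339). The black carton is at (234,392) and the brown carton at (586,387). The bolt at (427,202) has yellow ends, so it is the decoy. The orange ring and clipboard are clutter. The scene view agrees.

```bash
cat >> h.py <<'E'
def comps(m,lo=20,hi=1e9):
    n,l,s,c=cv2.connectedComponentsWithStats(m.astype(np.uint8))
    return [(np.argwhere(l==i)[:,::-1].astype(np.float32),s[i]) for i in range(1,n) if lo<=s[i,4]<=hi]
def bolts(d,z=7):
    """steel bolts in the top view: foot, head (world), via min-area rect of non-wood pixels"""
    h=cv2.cvtColor(d['img'],cv2.COLOR_BGR2HSV); m=(h[...,1]<75); m[:85]=0; m[300:]=0
    out=[]
    for p,s in comps(m,60,600):
        (c,wh,a)=cv2.minAreaRect(p)
        if max(wh)<20 or max(wh)/max(1,min(wh))<2.2: continue
        b=cv2.fitLine(p,cv2.DIST_L2,0,.01,.01).ravel(); t=(p-b[2:])@b[:2]
        e=[b[2:]+b[:2]*t.min(),b[2:]+b[:2]*t.max()]
        w=[ray(d,*q,z)[:2] for q in e]; w.sort(key=lambda q:q[0])
        ax=w[1]-w[0]; L=np.linalg.norm(ax)
        out.append((s[4],np.round(e,1).tolist(),w[0].round(1),w[1].round(1),round(L,1),round(float(np.arctan2(ax[1],ax[0])),3)))
    return out
E
python3 - <<'E'
from h import *
print(arm.tcp_to_tips)
d=shot('top');s=shot('scene')
for n,e in (('top',d),('scene',s)):
    h=cv2.cvtColor(e['img'],cv2.COLOR_BGR2HSV)
    red=((h[...,0]<4)|(h[...,0]>176))&(h[...,1]>190)&(h[...,2]>60)
    for p,st in comps(red,100):
        c,r=cv2.minEnclosingCircle(p); print(n,'red',c,r,st, 'z128',ray(e,*c,128).round(1), 'z148(knob)',)
    tr=(h[...,0]>95)&(h[...,0]<130)&(h[...,1]>40)&(h[...,2]>35)&(h[...,2]<120)
    for p,st in comps(tr,200): 
        c,wh,a=cv2.minAreaRect(p); print(n,'blue-grey',c,wh,a,ray(e,*c,12).round(1), ray(e,*c,24).round(1))
for b in bolts(d): print(b)
hs=cv2.cvtColor(d['img'],cv2.COLOR_BGR2HSV)
for q in ((246,170),(240,183),(250,155),(277,188),(300,172),(320,178),(335,208)): print(q,hs[q[1],q[0]])
a=cv2.resize(d['img'][90:250,150:390],(800,533),interpolation=cv2.INTER_CUBIC);cv2.imwrite('pics/crop.png',a)
E
```

```text
173.4
scene red (183.59677124023438, 133.5) 15.795969009399414 [168 122  32  25 561] z128 [ 551.8 -254.3  128. ] z148(knob)
scene blue-grey (412.09490966796875, 9.489055633544922) (41.0091667175293, 34.1743049621582) 19.983104705810547 [-656.2 -138.5   12. ] [-635.1 -131.2   24. ]
scene blue-grey (330.3275451660156, 259.8613586425781) (48.27707290649414, 44.03811264038086) 42.61406326293945 [552.6 271.3  12. ] [558.8 273.5  24. ]
(np.int32(132), [[240.89999389648438, 186.0], [249.60000610351562, 153.89999389648438]], array([573.3,  74.9]), array([684.9,  43.6]), np.float64(115.9), -0.273)
(np.int32(132), [[273.79998779296875, 155.89999389648438], [276.5, 189.0]], array([560.9, -48.2]), array([676.4, -40.5]), np.float64(115.7), 0.066)
(np.int32(132), [[238.1999969482422, 232.10000610351562], [250.39999389648438, 201.1999969482422]], array([414.7,  85.7]), array([520.3,  42.7]), np.float64(114.1), -0.387)
(np.int32(118), [[434.8999938964844, 294.70001220703125], [475.0, 299.20001220703125]], array([ 181.5, -706.9]), array([ 197.3, -574.3]), np.float64(133.5), 1.452)
(246, 170) [ 5 18 87]
(240, 183) [16 75 85]
(250, 155) [14 48 59]
(277, 188) [15 57 63]
(300, 172) [ 16  90 110]
(320, 178) [ 16  89 112]
(335, 208) [165  22  47]
```

View pics/crop.png

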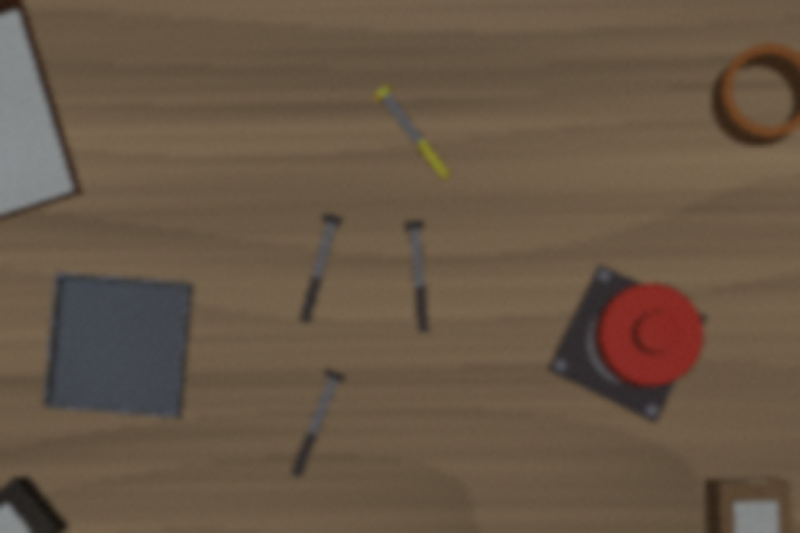

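The crop shows three plain steel bolts with T-shaped heads away from the robot, at crop (333,217), (415,225) and (335,375). Their measured lengths are 114–116 mm, against 115 given. The decoy has yellow ends at crop (383,93)–(445,175).

Run:
```python
from h import *
for n in('top','scene'):
    d=shot(n);b,g,r=[d['img'][...,i].astype(int) for i in range(3)]
    red=(r>2.2*g)&(r>2.2*b)&(r>60)
    for p,st in comps(red,150): 
        e=cv2.fitEllipse(cv2.convexHull(p)); print(n,e,ray(d,*e[0],128).round(1),ray(d,*e[0],122).round(1),st)
    if n=='top':
        print('lid size', 98*379.3/(1314-128))
        h=cv2.cvtColor(d['img'],cv2.COLOR_BGR2HSV)
        tr=(h[...,0]>95)&(h[...,0]<140)&(h[...,1]>20); tr[:160]=0;tr[230:]=0;tr[:,:150]=0;tr[:,220:]=0
        p=max(comps(tr,50),key=lambda q:len(q[0]))[0]; c,wh,a=cv2.minAreaRect(p);print('tray',c,wh,a,ray(d,*c,24).round(1),140*379.3/1290)
        # steel plate corners
        v=h[...,2]; pl=(h[...,1]<75)&(v<75); pl[:165]=0;pl[218:]=0;pl[:,:310]=0;pl[:,368:]=0
        p=cv2.convexHull(np.vstack([q for q,_ in comps(pl,20)])); c,wh,a=cv2.minAreaRect(p);print('plate',c,wh,a,ray(d,*c,6).round(1),124*379.3/1308)
```

```text
top ((344.3775634765625, 190.09786987304688), (30.57289695739746, 30.7475528717041), 82.1231460571289) [ 545.5 -255.8  128. ] [ 545.9 -257.1  122. ] [329 176  31  30 746]
lid size 31.341821247892074
tray (185.11036682128906, 193.17587280273438) (37.78569412231445, 37.868736267089844) 4.763641834259033 [549.8 265.1  24. ] 41.16434108527132
plate (337.60003662109375, 192.79998779296875) (35.7770881652832, 34.882659912109375) 26.56505012512207 [ 545.1 -258.     6. ] 35.958103975535174
scene ((184.37252807617188, 136.9551544189453), (31.929121017456055, 34.41314697265625), 82.32028198242188) [ 559.8 -242.7  128. ] [ 556.4 -247.5  122. ] [168 122  33  31 854]
```

Request:
send_rows(moves="0.0401 -0.00997 0 0;0.0401 -0.00997 0 0;0.0401 -0.00997 0 0;0.0401 -0.00997 0 0;0.0401 -0.00997 0 0;0.0401 -0.00997 0 0;0.0401 -0.00997 0 0;0.0401 -0.00997 0 0;0.0401 -0.00997 0 0;0.0401 -0.00997 0 0;0 0 0 0.15;0 0 0 0.15;0 0 0 0.15;0 0 0 0.15;0 0 0 0.15;0 0 0 0.15;0 0 0 0.15;0 0 0 0.15;0 0 0 0.15;0 0 0 0.15", gripper=40)

```text
t: 2.3
tool_pos: [545.4, -257.1, 404.6]
tool_rot: [3.141, 0.0, -1.103]
ft_force: [0.8, 0.4, 0.3]
finger_gap: 72.1
grasp_force: 0.0
```

Request:
send_rows(moves="0 0 0.035 0.15;0 0 0.035 0;0 0 0.03 0;0 0 0 0;0 0 0 0")

```text
t: 2.8
tool_pos: [545.6, -257.2, 305.5]
tool_rot: [-3.141, -0.0, -1.247]
ft_force: [0.0, 0.2, 1.1]
finger_gap: 72.1
grasp_force: 0.0
```

Request:
send_rows(moves="0 0 0 0;0 0 0 0;0 0 0 0;0 0 0 0;0 0 0 0;0 0 0 0", gripper=255)

```text
t: 3.4
tool_pos: [546.0, -257.0, 306.9]
tool_rot: [-3.138, -0.003, -1.247]
ft_force: [4.7, 0.6, 6.2]
finger_gap: 38.4
grasp_force: 60.7
```

Request:
send_rows(moves="0 0 -0.00024 -0.15;0 0 -0.00024 -0.15;0 0 -0.00024 -0.15;0 0 -0.00024 -0.15;0 0 -0.00024 -0.15;0 0 -0.00024 -0.15;0 0 -0.00024 -0.15;0 0 -0.00024 -0.15;0 0 -0.00024 -0.15;0 0 -0.00024 -0.15;0 0 -0.00024 -0.15;0 0 -0.00024 -0.15;0 0 -0.00024 -0.15;0 0 -0.00024 -0.15;0 0 -0.00024 -0.15;0 0 -0.00024 -0.15;0 0 -0.00024 -0.15;0 0 -0.00024 -0.15;0 0 -0.00024 -0.15;0 0 -0.00024 -0.15")

```text
t: 5.4
tool_pos: [545.9, -257.3, 311.4]
tool_rot: [3.138, 0.003, 1.759]
ft_force: [7.7, -1.7, 3.5]
finger_gap: 38.1
grasp_force: 60.6
```

Request:
send_rows(moves="0 0 -0.00024 -0.15;0 0 -0.00024 -0.15;0 0 -0.00024 -0.15;0 0 -0.00024 -0.15;0 0 -0.00024 -0.15;0 0 -0.00024 -0.15;0 0 -0.00024 -0.15;0 0 -0.00024 -0.15;0 0 -0.00024 -0.15;0 0 -0.00024 -0.15;0 0 -0.00024 -0.15")

```text
t: 6.5
tool_pos: [546.0, -257.1, 314.2]
tool_rot: [-3.139, 0.004, -2.874]
ft_force: [6.7, 0.3, 3.9]
finger_gap: 37.9
grasp_force: 60.6
```

Request:
send_rows(moves="0 0 0 0;0 0 0 0;0 0 0 0;0 0 0 0.15;0 0 0 0.15;0 0 0 0.15;0 0 0 0.15;0 0 0 0.15;0 0 0 0.15;0 0 0 0.15;0 0 0 0.15;0 0 0 0.15;0 0 0 0.15;0 0 0 0.15;0 0 0 0.15;0 0 0 0.15;0 0 0 0.15;0 0 0 0.15;0 0 0 0.15;0 0 0 0.15", gripper=100)

```text
t: 8.5
tool_pos: [545.4, -257.1, 312.1]
tool_rot: [-3.141, 0.0, 0.844]
ft_force: [0.1, 0.0, -0.1]
finger_gap: 51.7
grasp_force: 0.0
```

Request:
send_rows(moves="0 0 0 0.15;0 0 0 0.15;0 0 0 0.15;0 0 0 0.15;0 0 0 0.15;0 0 0 0.15;0 0 0 0.15;0 0 0 0.15;0 0 0 0.15;0 0 0 0.15;0 0 0 0.15;0 0 0 0.15;0 0 0 0.15;0 0 0 0.15;0 0 0 0")

```text
t: 10.0
tool_pos: [545.4, -257.1, 312.1]
tool_rot: [3.141, 0.0, -1.252]
ft_force: [0.5, 0.1, -0.7]
finger_gap: 51.7
grasp_force: 0.0
```

Request:
send_rows(moves="0 0 0 0;0 0 0 0;0 0 0 0;0 0 0 0;0 0 0 0", gripper=255)

```text
t: 10.5
tool_pos: [545.9, -256.9, 312.9]
tool_rot: [-3.139, -0.001, -1.243]
ft_force: [5.1, 1.1, 2.9]
finger_gap: 38.0
grasp_force: 59.9
```

Run:
```python
from h import *
d=shot('scene');cv2.imwrite('pics/s2.png',cv2.resize(d['img'][60:220,100:300],(800,640))[:600])
print(arm.read_state()['joint_positions'].round(3))
```

```text
[-5.010e-01  5.020e-01  1.461e+00  1.000e-03  1.176e+00  2.313e+00]
```

View pics/s2.png

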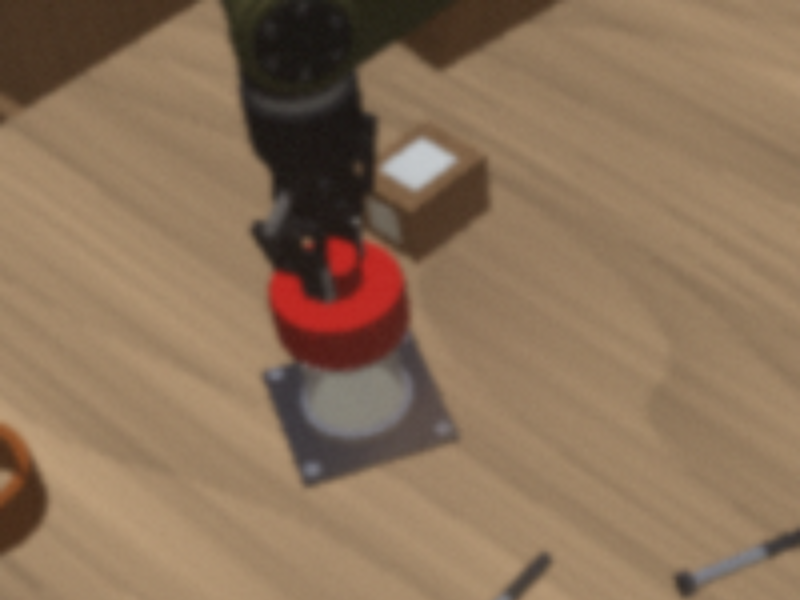

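The crop shows the lid level at crop (338,300) with the fingers on the knob and the canister visible below it. The brown carton at (430,190) is clear.

Request:
send_rows(moves="0 0 -0.00024 -0.15;0 0 -0.00024 -0.15;0 0 -0.00024 -0.15;0 0 -0.00024 -0.15;0 0 -0.00024 -0.15;0 0 -0.00024 -0.15;0 0 -0.00024 -0.15;0 0 -0.00024 -0.15;0 0 -0.00024 -0.15;0 0 -0.00024 -0.15;0 0 -0.00024 -0.15;0 0 -0.00024 -0.15;0 0 -0.00024 -0.15;0 0 -0.00024 -0.15;0 0 -0.00024 -0.15;0 0 -0.00024 -0.15;0 0 -0.00024 -0.15;0 0 -0.00024 -0.15;0 0 -0.00024 -0.15;0 0 -0.00024 -0.15")

```text
t: 12.55
tool_pos: [546.0, -257.4, 318.0]
tool_rot: [3.137, 0.003, 1.762]
ft_force: [11.0, -2.6, 1.9]
finger_gap: 38.2
grasp_force: 60.7
```

Request:
send_rows(moves="0 0 -0.00024 -0.15;0 0 -0.00024 -0.15;0 0 -0.00024 -0.15;0 0 -0.00024 -0.15;0 0 -0.00024 -0.15;0 0 -0.00024 -0.15;0 0 -0.00024 -0.15;0 0 -0.00024 -0.15;0 0 -0.00024 -0.15;0 0 -0.00024 -0.15;0 0 -0.00024 -0.15")

```text
t: 13.65
tool_pos: [546.0, -257.0, 320.8]
tool_rot: [-3.139, 0.004, -2.871]
ft_force: [7.5, 0.7, 4.3]
finger_gap: 38.3
grasp_force: 61.3
```

Request:
send_rows(moves="0 0 0 0;0 0 0 0;0 0 0 0;0 0 0 0.15;0 0 0 0.15;0 0 0 0.15;0 0 0 0.15;0 0 0 0.15;0 0 0 0.15;0 0 0 0.15;0 0 0 0.15;0 0 0 0.15;0 0 0 0.15;0 0 0 0.15;0 0 0 0.15;0 0 0 0.15;0 0 0 0.15;0 0 0 0.15;0 0 0 0.15;0 0 0 0.15", gripper=100)

```text
t: 15.65
tool_pos: [545.3, -257.1, 319.4]
tool_rot: [-3.141, 0.0, 0.845]
ft_force: [-0.4, -0.1, 0.3]
finger_gap: 51.7
grasp_force: 0.0
```

Request:
send_rows(moves="0 0 0 0.15;0 0 0 0.15;0 0 0 0.15;0 0 0 0.15;0 0 0 0.15;0 0 0 0.15;0 0 0 0.15;0 0 0 0.15;0 0 0 0.15;0 0 0 0.15;0 0 0 0.15;0 0 0 0.15;0 0 0 0.15;0 0 0 0.15;0 0 0 0")

```text
t: 17.15
tool_pos: [545.3, -257.1, 319.4]
tool_rot: [3.141, 0.0, -1.251]
ft_force: [0.8, 0.5, -0.6]
finger_gap: 51.8
grasp_force: 0.0
```

Request:
send_rows(moves="0 0 0 0;0 0 0 0;0 0 0 0;0 0 0 0;0 0 0 0", gripper=255)

```text
t: 17.65
tool_pos: [545.9, -256.8, 320.3]
tool_rot: [-3.139, -0.001, -1.243]
ft_force: [6.0, 2.1, 2.6]
finger_gap: 38.3
grasp_force: 59.9
```

Request:
send_rows(moves="0 0 -0.00024 -0.15;0 0 -0.00024 -0.15;0 0 -0.00024 -0.15;0 0 -0.00024 -0.15;0 0 -0.00024 -0.15;0 0 -0.00024 -0.15;0 0 -0.00024 -0.15;0 0 -0.00024 -0.15;0 0 -0.00024 -0.15;0 0 -0.00024 -0.15;0 0 -0.00024 -0.15;0 0 -0.00024 -0.15;0 0 -0.00024 -0.15;0 0 -0.00024 -0.15;0 0 -0.00024 -0.15;0 0 -0.00024 -0.15;0 0 -0.00024 -0.15;0 0 -0.00024 -0.15;0 0 -0.00024 -0.15;0 0 -0.00024 -0.15")

```text
t: 19.65
tool_pos: [545.9, -257.4, 325.4]
tool_rot: [3.138, 0.003, 1.763]
ft_force: [10.5, -3.9, 1.2]
finger_gap: 38.2
grasp_force: 60.5
```

Request:
send_rows(moves="0 0 -0.00024 -0.15;0 0 -0.00024 -0.15;0 0 -0.00024 -0.15;0 0 -0.00024 -0.15;0 0 -0.00024 -0.15;0 0 -0.00024 -0.15;0 0 -0.00024 -0.15;0 0 -0.00024 -0.15;0 0 -0.00024 -0.15;0 0 -0.00024 -0.15;0 0 -0.00024 -0.15;0 0 -0.003 0;0 0 0 0")

```text
t: 20.95
tool_pos: [545.8, -257.2, 330.8]
tool_rot: [-3.14, 0.002, -2.876]
ft_force: [4.6, -1.9, 0.3]
finger_gap: 38.0
grasp_force: 60.8
```

Request:
send_rows(moves="0 0 -0.01 0;0 0 -0.02 0;0 0 -0.03 0;-0.0101 0.0361 0 0;-0.0101 0.0361 0 0;-0.0101 0.0361 0 0;-0.0101 0.0361 0 0;-0.0101 0.0361 0 0;-0.0101 0.0361 0 0;-0.0101 0.0361 0 0;-0.0101 0.0361 0 0;-0.0101 0.0361 0 0;-0.0101 0.0361 0 0;-0.0101 0.0361 0 0;-0.0101 0.0361 0 0;-0.0101 0.0361 0 0;-0.0101 0.0361 0 0;0 0 0 0;0 0 0 0")

```text
t: 22.85
tool_pos: [551.3, 268.2, 389.5]
tool_rot: [-3.141, -0.001, -2.877]
ft_force: [0.4, -0.1, -0.3]
finger_gap: 38.0
grasp_force: 60.9
```

Run:
```python
from h import *
d=shot('scene');cv2.imwrite('pics/s3.png',cv2.resize(d['img'],(800,600)))
```

```text
(no output)
```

View pics/s3.png

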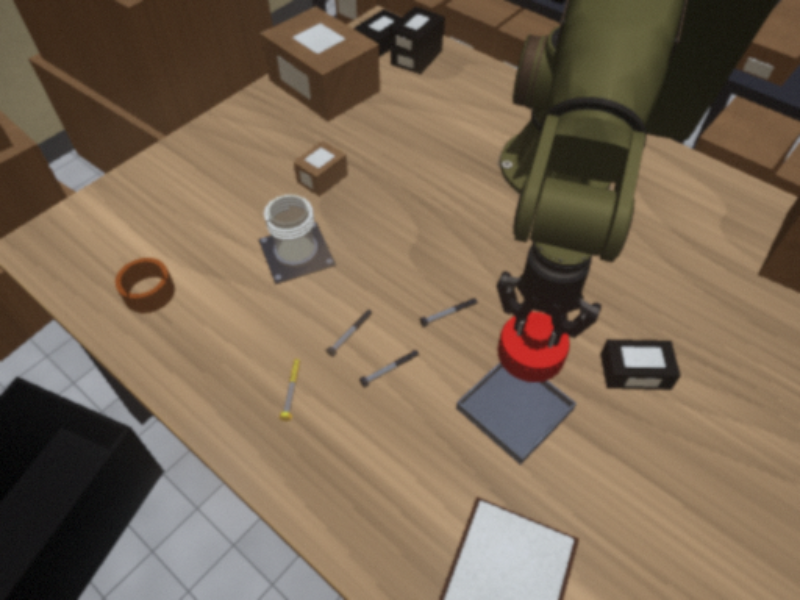

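The lid is held level at (535,345) above the tray, and the canister at (290,215) is open.

Request:
send_rows(moves="0 0 0.04 0;0 0 0.04 0;0 0 0.04 0;0 0 0.03 0;0 0 0.008 0;0 0 0.003 0;0 0 0.002 0;0 0 0 0")

```text
t: 23.7
tool_pos: [551.9, 267.6, 228.6]
tool_rot: [3.141, 0.002, -2.88]
ft_force: [-0.0, -0.0, -1.2]
finger_gap: 38.5
grasp_force: 60.8
```

Request:
send_rows(moves="0 0 0.001 0;0 0 0.001 0;0 0 0.001 0;0 0 0 0")

```text
t: 24.1
tool_pos: [551.5, 267.7, 224.0]
tool_rot: [-3.142, -0.0, -2.88]
ft_force: [-0.3, -0.2, -2.0]
finger_gap: 37.9
grasp_force: 60.8
```

Request:
send_rows(moves="0 0 0.0015 0;0 0 0.0015 0;0 0 0.001 0;0 0 0 0;0 0 0 0")

```text
t: 24.6
tool_pos: [551.7, 267.6, 221.7]
tool_rot: [-3.142, 0.001, -2.881]
ft_force: [-7.8, -5.4, 17.7]
finger_gap: 38.5
grasp_force: 62.9
```

Request:
send_rows(moves="0 0 0 0;0 0 0 0;0 0 0 0;0 0 0 0;0 0 -0.03 0;0 0 -0.04 0;0 0 -0.04 0;0 0 -0.04 0;0 0 -0.01 0;0 0 0 0", gripper=60)

```text
t: 25.6
tool_pos: [551.5, 267.7, 381.5]
tool_rot: [3.141, 0.003, -2.88]
ft_force: [-0.5, 0.5, -0.8]
finger_gap: 65.3
grasp_force: 0.0
```

Run:
```python
from h import *
d=shot('top');cv2.imwrite('pics/t4.png',cv2.resize(d['img'][90:260,130:390],(800,523)))
for b in bolts(d): print(b)
```

```text
(np.int32(135), [[240.89999389648438, 186.0], [249.5, 153.89999389648438]], array([573.3,  75. ]), array([685. ,  43.9]), np.float64(115.9), -0.272)
(np.int32(131), [[273.70001220703125, 155.89999389648438], [276.5, 188.0]], array([564.4, -48. ]), array([676.4, -40.2]), np.float64(112.3), 0.069)
(np.int32(134), [[238.10000610351562, 232.10000610351562], [250.5, 201.1999969482422]], array([414.7,  85.9]), array([520.2,  42.4]), np.float64(114.1), -0.392)
(np.int32(127), [[434.8999938964844, 294.70001220703125], [475.0, 298.8999938964844]], array([ 182.4, -707. ]), array([ 197.3, -574.4]), np.float64(133.5), 1.459)
```

View pics/t4.png

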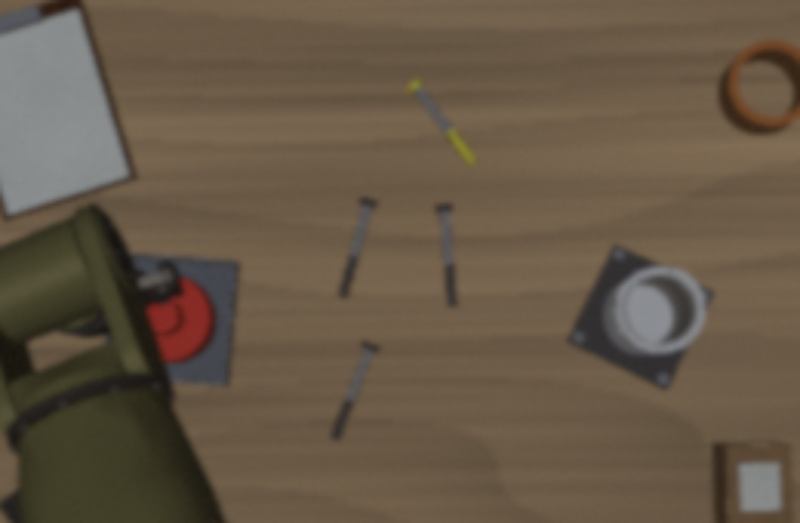

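The lid lies in the tray at crop (170,318), and the canister is open at crop (655,310). The bolts haven't moved. I'm going for the far-left bolt.

Request:
send_rows(moves="-0.00828 -0.03967 0 0;-0.00828 -0.03967 0 0;-0.00828 -0.03967 0 0;-0.00828 -0.03967 0 0;-0.00828 -0.03967 0 0;-0.00828 -0.03967 0 0;0 0 0 0.1325;0 0 0 0.1325;0 0 0 0.1325;0 0 0 0.1325;0 0 0.04 0;0 0 0.04 0;0 0 0.04 0;0 0 0.04 0;0 0 0.03 0;0 0 0 0;0 0 0 0", gripper=120)

```text
t: 27.35
tool_pos: [660.8, 50.6, 189.4]
tool_rot: [-3.141, -0.002, 2.873]
ft_force: [0.5, -0.3, 0.9]
finger_gap: 45.5
grasp_force: 0.0
```

Run:
```python
from h import *
d=shot('top')
b,g,r=[d['img'][...,i].astype(int) for i in range(3)]
for p,st in comps((r>2.2*g)&(r>2.2*b)&(r>60),150):
    e=cv2.minEnclosingCircle(p);print('lid',e,ray(d,*e[0],44).round(1))
s=shot('scene');c=proj(s,[650,52,10]);print(c);x,y=c.astype(int)
cv2.imwrite('pics/s5.png',cv2.resize(s['img'][max(0,y-60):y+60,max(0,x-80):x+80],(800,600),interpolation=cv2.INTER_CUBIC))
```

```text
lid ((184.36517333984375, 193.44381713867188), 14.376028060913086) [547.6 263.4  44. ]
[241.96273206 237.34978388]
```

View pics/s5.png

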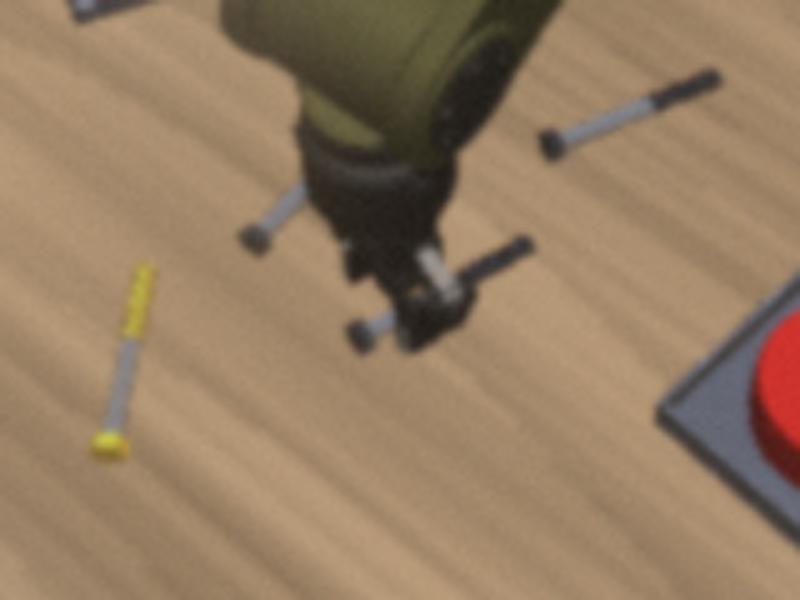

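The fingers straddle the bolt at crop (430,310), with its head visible at (362,333).

Request:
send_rows(moves="0 0 0.01 0;0 0 0.003 0;0 0 0 0;0 0 0 0")

```text
t: 27.85
tool_pos: [661.0, 50.6, 177.1]
tool_rot: [3.142, 0.0, 2.873]
ft_force: [-0.1, -0.0, -0.1]
finger_gap: 45.5
grasp_force: 0.0
```

Request:
send_rows(moves="0 0 0 0;0 0 0 0;0 0 0 0;0 0 0 0;0 0 0 0;0 0 0 0", gripper=255)

```text
t: 28.45
tool_pos: [661.1, 50.6, 177.3]
tool_rot: [3.141, 0.001, 2.873]
ft_force: [-2.0, 0.9, 4.5]
finger_gap: 9.3
grasp_force: 58.7
```

Request:
send_rows(moves="0 0 -0.01 0;0 0 -0.03 0;0 0 -0.04 0;0 0 -0.04 0;0 0 -0.04 0;0 0 0 0;0 0 0 0")

```text
t: 29.15
tool_pos: [660.8, 50.6, 337.8]
tool_rot: [3.141, 0.001, 2.873]
ft_force: [-0.7, -0.2, -1.4]
finger_gap: 9.2
grasp_force: 58.6
```

Run:
```python
from h import *
s=shot('scene');c=proj(s,[660,50,150]);print(c);x,y=c.astype(int)
cv2.imwrite('pics/s6.png',cv2.resize(s['img'][max(0,y-60):y+60,max(0,x-80):x+80],(800,600),interpolation=cv2.INTER_CUBIC))
```

```text
[236.85977559 210.20333574]
```

View pics/s6.png

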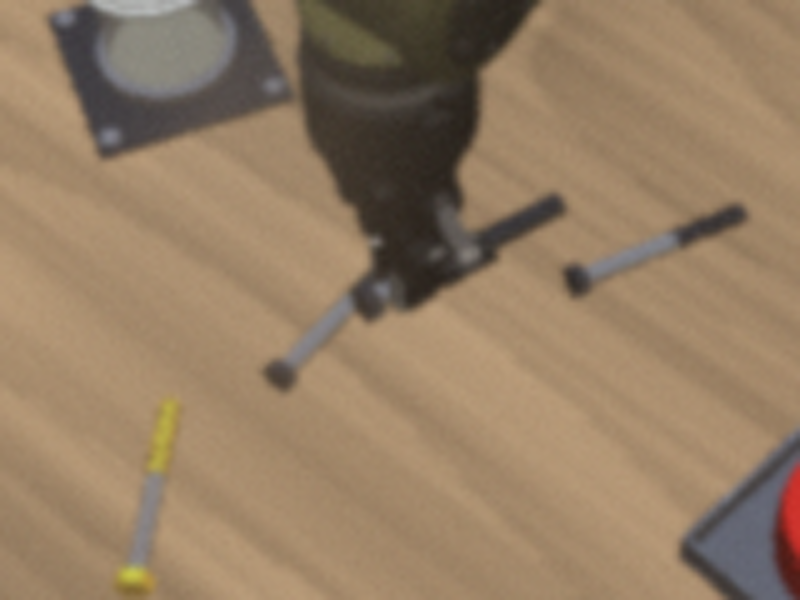

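At full grip the bolt stays horizontal, with its foot at crop (560,203). I'll lower it and ease the grip so that it swings under gravity.

Request:
send_rows(moves="0 0 0.04 0;0 0 0.04 0;0 0 0.016 0;0 0 0 0")

```text
t: 29.6
tool_pos: [660.5, 50.6, 237.7]
tool_rot: [-3.14, -0.006, 2.873]
ft_force: [0.6, -0.0, -1.3]
finger_gap: 9.1
grasp_force: 58.6
```

Request:
send_rows(moves="0 0 0 0;0 0 0 0", gripper=231)

```text
t: 29.8
tool_pos: [661.4, 50.6, 243.1]
tool_rot: [3.141, 0.003, 2.873]
ft_force: [-0.2, -0.1, -0.2]
finger_gap: 9.3
grasp_force: 58.6
```

Request:
send_rows(moves="0 0 0 0;0 0 0 0", gripper=229)

```text
t: 30.0
tool_pos: [661.1, 50.6, 242.1]
tool_rot: [3.141, 0.001, 2.873]
ft_force: [-0.9, -1.1, -1.8]
finger_gap: 9.2
grasp_force: 58.6
```

Request:
send_rows(moves="0 0 0 0;0 0 0 0", gripper=227)

```text
t: 30.2
tool_pos: [661.0, 50.6, 241.3]
tool_rot: [3.141, 0.0, 2.873]
ft_force: [0.5, -0.0, -1.5]
finger_gap: 9.6
grasp_force: 50.3
```

Request:
send_rows(moves="0 0 0 0;0 0 0 0", gripper=226)

```text
t: 30.4
tool_pos: [661.0, 50.6, 241.0]
tool_rot: [-3.142, -0.0, 2.873]
ft_force: [0.3, -0.3, -1.5]
finger_gap: 10.2
grasp_force: 43.0
```

Request:
send_rows(moves="0 0 0 0;0 0 0 0", gripper=224)

```text
t: 30.6
tool_pos: [661.0, 50.6, 241.0]
tool_rot: [-3.142, -0.0, 2.873]
ft_force: [-0.2, 0.5, -2.2]
finger_gap: 10.3
grasp_force: 28.9
```

Request:
send_rows(moves="0 0 0 0;0 0 0 0", gripper=222)

```text
t: 30.8
tool_pos: [661.0, 50.6, 241.0]
tool_rot: [3.142, -0.0, 2.873]
ft_force: [0.2, -0.4, -0.4]
finger_gap: 11.4
grasp_force: 15.5
```

```bash
cat >> h.py <<'E'
def footview(yaw_out,n=None,L=91,dz=168):
    """score dark pixels along the lower shank for tilt angles; foot leaves grip in direction yaw_out"""
    st=arm.read_state();p=st['tool_pos']-np.array([0,0,dz]);o=np.array([np.cos(yaw_out),np.sin(yaw_out),0])
    s=shot('scene');g=cv2.cvtColor(s['img'],cv2.COLOR_BGR2GRAY).astype(np.float32);r=[]
    for a in range(0,91,5):
        t=np.radians(a);d=o*np.cos(t)-np.array([0,0,np.sin(t)])
        q=np.array([proj(s,p+d*k) for k in np.arange(48,L,4)],np.float32)
        r.append((a,int(cv2.remap(g,q[:,:1],q[:,1:],cv2.INTER_LINEAR).mean())))
    if n: x,y=proj(s,p).astype(int);cv2.imwrite('pics/'+n,cv2.resize(s['img'][max(0,y-60):y+60,max(0,x-80):x+80],(800,600),interpolation=cv2.INTER_CUBIC))
    return r
E
python3 - <<'E'
from h import *
print(footview(2.873,'s7.png'))
E
```

```text
[(0, 62), (5, 59), (10, 74), (15, 108), (20, 127), (25, 128), (30, 123), (35, 122), (40, 127), (45, 135), (50, 140), (55, 146), (60, 146), (65, 144), (70, 138), (75, 135), (80, 139), (85, 145), (90, 148)]
```

Request:
send_rows(moves="0 0 0 0;0 0 0 0;0 0 0 0", gripper=221)

```text
t: 31.15
tool_pos: [661.0, 50.6, 241.0]
tool_rot: [-3.142, -0.0, 2.873]
ft_force: [0.2, 0.4, -1.2]
finger_gap: 12.0
grasp_force: 9.3
```

```bash
python3 -c "
from h import *
print(footview(2.873))"
```

```text
[(0, 62), (5, 58), (10, 74), (15, 108), (20, 127), (25, 128), (30, 123), (35, 122), (40, 127), (45, 135), (50, 139), (55, 145), (60, 147), (65, 144), (70, 137), (75, 135), (80, 139), (85, 145), (90, 147)]
```

Request:
send_rows(moves="0 0 0 0;0 0 0 0;0 0 0 0", gripper=220.5)

```text
t: 31.5
tool_pos: [661.0, 50.6, 241.0]
tool_rot: [3.142, -0.0, 2.873]
ft_force: [0.2, 0.1, -0.9]
finger_gap: 11.5
grasp_force: 6.4
```

```bash
python3 -c "
from h import *
print(footview(2.873))"
```

```text
[(0, 62), (5, 58), (10, 74), (15, 108), (20, 127), (25, 128), (30, 123), (35, 122), (40, 127), (45, 135), (50, 139), (55, 146), (60, 146), (65, 143), (70, 137), (75, 135), (80, 139), (85, 144), (90, 148)]
```

Request:
send_rows(moves="0 0 0 0;0 0 0 0;0 0 0 0", gripper=220.2)

```text
t: 31.85
tool_pos: [661.0, 50.6, 241.0]
tool_rot: [3.142, 0.0, 2.873]
ft_force: [-0.6, -0.9, -0.1]
finger_gap: 11.4
grasp_force: 4.7
```

```bash
python3 -c "
from h import *
print(footview(2.873)[:14])"
```

```text
[(0, 62), (5, 58), (10, 73), (15, 108), (20, 127), (25, 128), (30, 123), (35, 122), (40, 127), (45, 134), (50, 139), (55, 145), (60, 147), (65, 144)]
```

Request:
send_rows(moves="0 0 0 0;0 0 0 0;0 0 0 0", gripper=219.9)

```text
t: 32.2
tool_pos: [661.0, 50.6, 241.0]
tool_rot: [-3.142, -0.0, 2.873]
ft_force: [-0.2, 0.4, -0.7]
finger_gap: 11.9
grasp_force: 3.0
```

```bash
python3 -c "
from h import *
print(footview(2.873)[:14])"
```

```text
[(0, 62), (5, 57), (10, 73), (15, 108), (20, 127), (25, 127), (30, 124), (35, 122), (40, 127), (45, 135), (50, 140), (55, 146), (60, 146), (65, 143)]
```

Request:
send_rows(moves="0 0 0 0;0 0 0 0;0 0 0 0", gripper=219.7)

```text
t: 32.55
tool_pos: [661.0, 50.6, 241.1]
tool_rot: [3.142, 0.0, 2.873]
ft_force: [0.3, -0.5, -0.5]
finger_gap: 12.0
grasp_force: 1.4
```

```bash
python3 -c "
from h import *
print(footview(2.873)[:14])"
```

```text
[(0, 147), (5, 147), (10, 146), (15, 143), (20, 137), (25, 128), (30, 123), (35, 121), (40, 119), (45, 89), (50, 57), (55, 81), (60, 126), (65, 139)]
```

The bolt swung to about 50° with its foot on the bench. I'll clamp it and carry it to the canister.

Request:
send_rows(moves="0 0 0 0;0 0 0 0;0 0 -0.02 0;0 0 -0.04 0;0 0 -0.04 0;0 0 -0.04 0;0 0 -0.01 0;0 -0.0364 0 0;0 -0.0364 0 0;0 -0.0364 0 0;0 -0.0364 0 0;0 -0.0364 0 0;0 -0.0364 0 0;0 -0.0364 0 0;0 -0.0364 0 0;0 -0.0364 0 0;0 0 0 0;0 0 0 0;0 0 0 0", gripper=255)

```text
t: 34.5
tool_pos: [574.2, -264.5, 390.6]
tool_rot: [3.141, -0.001, 2.873]
ft_force: [0.3, -0.1, -1.1]
finger_gap: 8.7
grasp_force: 58.5
```

```bash
python3 -c "
from h import *
print(footview(2.873,'s8.png'))"
```

```text
[(0, 121), (5, 129), (10, 110), (15, 93), (20, 88), (25, 90), (30, 101), (35, 102), (40, 102), (45, 99), (50, 58), (55, 74), (60, 121), (65, 134), (70, 132), (75, 130), (80, 130), (85, 130), (90, 135)]
```

View pics/s8.png

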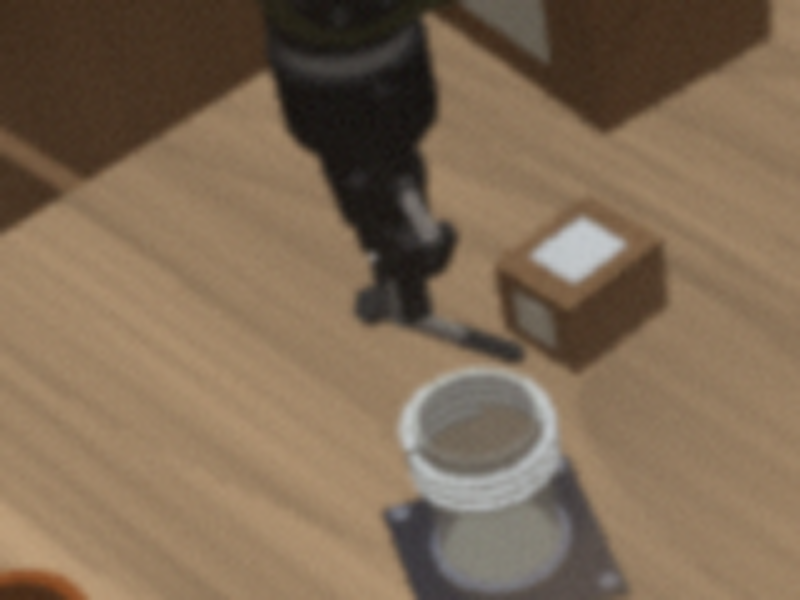

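The bolt hangs tilted with its foot at crop (518,353), just above the canister mouth at (480,430).

Request:
send_rows(moves="0 0 0.03 0;0 0 0.02 0;0 0 0.01 0;0 0 0 0")

```text
t: 34.95
tool_pos: [574.1, -264.5, 329.7]
tool_rot: [3.141, -0.003, 2.874]
ft_force: [-0.0, 0.3, -0.4]
finger_gap: -0.0
grasp_force: 0.0
```

Request:
send_rows(moves="0 0 0.01 0;0 0 0.01 0;0 0 0.008 0;0 0 0 0;0 0 0 0")

```text
t: 35.45
tool_pos: [573.7, -265.8, 307.1]
tool_rot: [-3.14, 0.003, 2.873]
ft_force: [-17.1, 1.9, 35.3]
finger_gap: 0.2
grasp_force: 18.3
```

The fingers have lost the bolt and are pressing on something, so I'm backing off.

Request:
send_rows(moves="0 0 -0.03 0;0 0 -0.04 0;0 0 -0.03 0;0 0 0 0")

```text
t: 35.85
tool_pos: [574.0, -265.3, 407.6]
tool_rot: [-3.14, 0.007, 2.873]
ft_force: [0.3, -0.1, -0.1]
finger_gap: -0.1
grasp_force: 0.0
```

Run:
```python
from h import *
s=shot('scene');x,y=proj(s,[545,-257,60]).astype(int);print(x,y)
cv2.imwrite('pics/s9.png',cv2.resize(s['img'][y-75:y+75,x-100:x+100],(800,600),interpolation=cv2.INTER_CUBIC))
```

```text
187 147
```

View pics/s9.png

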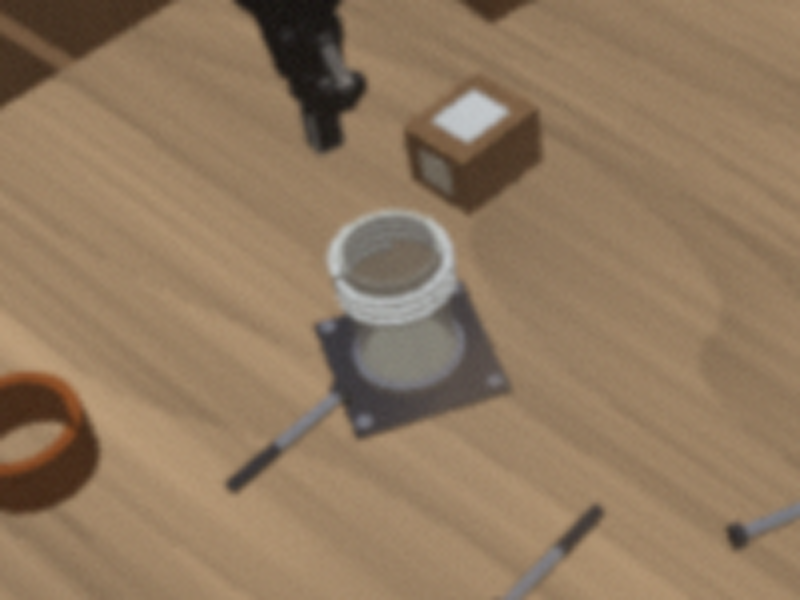

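The bolt fell and lies beside the plate, running from crop (338,400) to (235,488). The grip was too close to the pad tips, so I'll grip deeper next time. Re-measuring now.

Run:
```python
from h import *
d=shot('top')
for b in bolts(d): print(b)
s=shot('scene')
# dropped bolt from crop pixels (crop scale 4, origin x=87,y=72)
for u,v in((338,400),(235,488)): print(ray(s,87+u/4,72+v/4,7).round(1))
```

```text
(np.int32(133), [[273.70001220703125, 155.89999389648438], [276.5, 188.0]], array([564.4, -48. ]), array([676.4, -40.3]), np.float64(112.3), 0.069)
(np.int32(135), [[238.1999969482422, 232.10000610351562], [250.39999389648438, 201.10000610351562]], array([414.7,  85.8]), array([520.3,  42.8]), np.float64(114.1), -0.387)
(np.int32(129), [[434.8999938964844, 294.79998779296875], [475.0, 298.8999938964844]], array([ 182.3, -707. ]), array([ 197.2, -574.3]), np.float64(133.5), 1.459)
[ 616.9 -263.9    7. ]
[ 722.2 -260.     7. ]
```

Request:
send_rows(moves="-0.0019 0.039 0 0;-0.0019 0.039 0 0;-0.0019 0.039 0 0;-0.0019 0.039 0 0;-0.0019 0.039 0 0;-0.0019 0.039 0 0;0 0 0 -0.112;0 0 0 -0.112;0 0 0 -0.112;0 0 0.04 0;0 0 0.04 0;0 0 0.04 0;0 0 0.04 0;0 0 0.04 0;0 0 0.02 0;0 0 0.006 0;0 0 0 0;0 0 0 0", gripper=120)

```text
t: 37.8
tool_pos: [647.4, -42.7, 178.0]
tool_rot: [-3.141, 0.001, -3.074]
ft_force: [-0.6, -0.0, -0.1]
finger_gap: 45.1
grasp_force: 0.0
```

Request:
send_rows(moves="0 0 0.005 0;0 0 0.003 0;0 0 0 0;0 0 0 0")

```text
t: 38.2
tool_pos: [647.4, -42.7, 171.2]
tool_rot: [-3.141, 0.002, -3.074]
ft_force: [-7.2, -0.3, 16.5]
finger_gap: 45.6
grasp_force: 8.3
```

Request:
send_rows(moves="0 0 -0.004 0;0 0 0 0;0 0 0 0")

```text
t: 38.5
tool_pos: [647.1, -42.7, 173.0]
tool_rot: [-3.142, 0.0, -3.074]
ft_force: [-0.3, 1.0, 0.2]
finger_gap: 44.9
grasp_force: 0.0
```

Request:
send_rows(moves="0 0 0 0;0 0 0 0;0 0 0 0;0 0 0 0;0 0 0 0", gripper=230)

```text
t: 39.0
tool_pos: [647.5, -42.7, 173.9]
tool_rot: [-3.141, 0.002, -3.074]
ft_force: [-1.0, 0.6, 7.9]
finger_gap: 9.5
grasp_force: 57.5
```

Request:
send_rows(moves="0 0 -0.01 0;0 0 -0.02 0;0 0 -0.02 0;0 0 -0.006 0;0 0 0 0;0 0 0 0", gripper=224)

```text
t: 39.6
tool_pos: [646.9, -42.7, 228.0]
tool_rot: [3.141, -0.001, -3.074]
ft_force: [1.0, 0.2, -2.1]
finger_gap: 10.3
grasp_force: 31.0
```

Request:
send_rows(moves="0 0 0 0;0 0 0 0;0 0 0 0", gripper=219.8)

```text
t: 39.9
tool_pos: [647.0, -42.7, 228.5]
tool_rot: [3.141, -0.001, -3.074]
ft_force: [0.5, -0.8, -1.9]
finger_gap: 12.2
grasp_force: 2.7
```

```bash
python3 -c "
from h import *
print(footview(3.209,L=82,dz=167))"
```

```text
[(0, 72), (5, 75), (10, 86), (15, 93), (20, 82), (25, 77), (30, 68), (35, 60), (40, 74), (45, 104), (50, 133), (55, 143), (60, 151), (65, 148), (70, 141), (75, 138), (80, 133), (85, 140), (90, 146)]
```

Request:
send_rows(moves="0 0 0 0;0 0 0 0;0 0 0 0", gripper=219.6)

```text
t: 40.25
tool_pos: [647.1, -42.7, 229.0]
tool_rot: [-3.142, 0.0, -3.074]
ft_force: [-0.8, -0.1, -0.5]
finger_gap: 11.8
grasp_force: 1.6
```

```bash
python3 -c "
from h import *
print(footview(3.209,'s10.png',L=82,dz=167))"
```

```text
[(0, 129), (5, 123), (10, 114), (15, 100), (20, 85), (25, 78), (30, 68), (35, 58), (40, 53), (45, 64), (50, 105), (55, 140), (60, 149), (65, 147), (70, 143), (75, 138), (80, 134), (85, 140), (90, 146)]
```

View pics/s10.png

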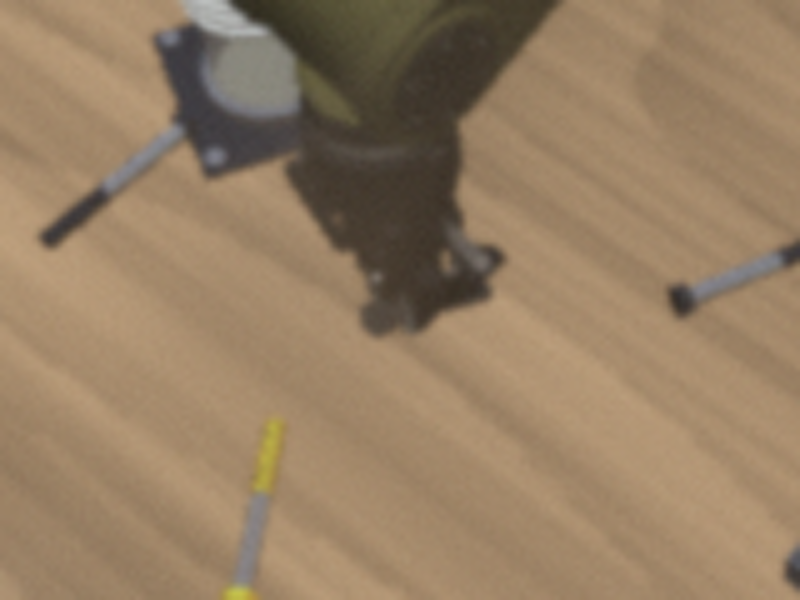

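Request:
send_rows(moves="0 0 0 0;0 0 0 0;0 0 0 0;0 0 -0.02 0;0 0 -0.04 0;0 0 -0.04 0;0 0 -0.04 0;0 0 -0.02 0;0 0 0 0;0 0 0 0", gripper=228)

```text
t: 41.3
tool_pos: [647.0, -42.7, 388.1]
tool_rot: [3.141, -0.001, -3.074]
ft_force: [0.7, -0.5, -0.5]
finger_gap: 9.7
grasp_force: 43.1
```

```bash
cat >> h.py <<'E'
def prof(yaw_out,dz=167,angs=range(30,66,5),f='scene'):
    st=arm.read_state();p=st['tool_pos']-np.array([0,0,dz]);o=np.array([np.cos(yaw_out),np.sin(yaw_out),0])
    s=shot(f);g=cv2.cvtColor(s['img'],cv2.COLOR_BGR2GRAY).astype(np.float32)
    print(p.round(1),'k',list(range(0,121,6)))
    for a in angs:
        t=np.radians(a);d=o*np.cos(t)-np.array([0,0,np.sin(t)])
        q=np.array([proj(s,p+d*k) for k in range(0,121,6)],np.float32)
        print(a,cv2.remap(g,q[:,:1],q[:,1:],cv2.INTER_LINEAR).ravel().astype(int))
E
python3 -c "
from h import *
prof(3.209)"
```

```text
[647.  -42.7 221.1] k [0, 6, 12, 18, 24, 30, 36, 42, 48, 54, 60, 66, 72, 78, 84, 90, 96, 102, 108, 114, 120]
30 [ 83  71  64  66  63  69  72  83 106 123 131 131 130 128 130 131 133 135
 134 133 132]
35 [ 83  72  64  66  65  74  85  87  99 117 123 124 127 127 126 129 131 132
 132 133 134]
40 [ 83  74  65  65  66  73  96 100  83  80  82  85  82  84  91 111 129 129
 130 132 132]
45 [ 83  75  65  65  65  71  86 100  89  76  78  77  79  80  82  90 110 131
 139 140 139]
50 [ 83  76  67  65  66  70  80  92  98  96 103 108 115 122 126 129 133 135
 136 136 137]
55 [ 83  78  68  65  66  75  92 110 117 124 128 128 128 128 130 128 129 129
 128 128 129]
60 [ 83  79  71  67  69  84 110 126 129 130 128 127 131 129 128 128 128 127
 128 128 127]
65 [ 83  80  74  67  71  96 124 136 139 141 140 142 143 143 142 142 145 145
 146 145 144]
```

Request:
send_rows(moves="0.01245 -0.0346 0 0;0.01245 -0.0346 0 0;0.01245 -0.0346 0 0;0.01245 -0.0346 0 0;0.01245 -0.0346 0 0;0.01245 -0.0346 0 0;0 0 0 0;0 0 0 0;0 0 0.02 0;0 0 0 0;0 0 0 0")

```text
t: 42.45
tool_pos: [586.9, -253.9, 368.6]
tool_rot: [3.141, -0.001, -3.073]
ft_force: [-0.4, 0.6, -0.7]
finger_gap: 10.0
grasp_force: 43.2
```

```bash
python3 -c "
from h import *
prof(3.209,angs=(40,42,44,46,48,50))
s=shot('scene');x,y=proj(s,[560,-257,160]).astype(int)
cv2.imwrite('pics/s11.png',cv2.resize(s['img'][max(0,y-45):y+45,x-60:x+60],(800,600),interpolation=cv2.INTER_CUBIC))
"
```

```text
[ 586.9 -253.9  201.6] k [0, 6, 12, 18, 24, 30, 36, 42, 48, 54, 60, 66, 72, 78, 84, 90, 96, 102, 108, 114, 120]
40 [ 59  39  30  33  50  89 108  97  70  64  65  66  67  68  78 103 124 128
 126 127 125]
42 [ 59  39  31  34  48  83 102  93  66  55  54  52  54  53  60  86 120 130
 130 128 129]
44 [ 59  40  32  34  49  78  95  89  65  51  50  51  51  52  59  86 128 142
 140 140 135]
46 [ 59  41  32  35  49  74  88  87  68  54  54  57  60  61  71  97 135 157
 159 166 163]
48 [ 59  41  33  36  49  72  85  85  75  69  69  71  79  86  95 107 121 132
 137 153 173]
50 [ 59  42  33  37  50  74  83  96  95  88  89  97 100 104 113 114 118 117
 117 121 136]
```

View pics/s11.png

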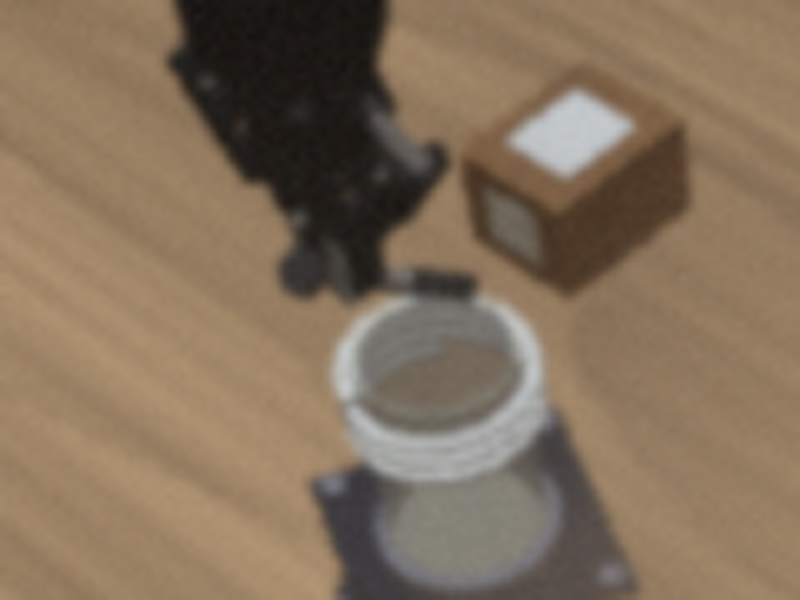

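The bolt is tilted about 43°, and its foot at crop (470,285) is over the mouth at (440,370). Lowering it now.

Request:
send_rows(moves="0 0 0.01 0;0 0 0.01 0;0 0 0.01 0;0 0 0.01 0;0 0 0 0;0 0 0 0")

```text
t: 43.15
tool_pos: [586.6, -254.9, 328.9]
tool_rot: [3.141, -0.0, -3.074]
ft_force: [-0.2, -0.2, -0.5]
finger_gap: 10.1
grasp_force: 43.2
```

Request:
send_rows(moves="0 0 0.01 0;0 0 0.006 0;0 0 0.004 0;0 0 0 0;0 0 0 0")

```text
t: 43.65
tool_pos: [586.6, -254.8, 309.1]
tool_rot: [-3.142, 0.0, -3.074]
ft_force: [-0.1, 0.4, -1.6]
finger_gap: 9.6
grasp_force: 43.2
```

Request:
send_rows(moves="0 0 0.003 0;0 0 0 0")

```text
t: 43.85
tool_pos: [586.5, -254.8, 305.8]
tool_rot: [3.141, -0.0, -3.074]
ft_force: [0.4, -0.3, -0.8]
finger_gap: 10.0
grasp_force: 43.2
```

Request:
send_rows(moves="0 0 0 0;0 0 0 0;0 0 0 0;0 0 0 0;0 0 0 0", gripper=150)

```text
t: 44.35
tool_pos: [586.5, -254.8, 306.1]
tool_rot: [-3.142, 0.0, -3.074]
ft_force: [-0.4, 0.5, -0.5]
finger_gap: 34.6
grasp_force: 0.0
```

Request:
send_rows(moves="0 0 -0.03 0;0 0 -0.04 0;0 0 -0.04 0;0 0.04 0 0;0 0.04 0 0;0 0.04 0 0;0 0 0 0")

```text
t: 45.05
tool_pos: [578.3, -131.3, 416.5]
tool_rot: [3.141, 0.001, -3.071]
ft_force: [0.6, -0.1, 0.2]
finger_gap: 35.5
grasp_force: 0.0
```

Run:
```python
from h import *
s=shot('scene');x,y=proj(s,[570,-257,70]).astype(int)
t=shot('top');
a=cv2.resize(s['img'][y-50:y+60,x-50:x+60],(400,400),interpolation=cv2.INTER_CUBIC)
u,v=proj(t,[570,-257,70]).astype(int)
b=cv2.resize(t['img'][v-40:v+40,u-40:u+40],(400,400),interpolation=cv2.INTER_CUBIC)
cv2.imwrite('pics/s12.png',np.hstack([a,b]))
for q in bolts(t): print(q)
print(x,y,u,v)
```

```text
(np.int32(478), [[343.6000061035156, 215.5], [355.6000061035156, 177.8000030517578]], array([ 466.8, -276. ]), array([ 596. , -321.2]), np.float64(136.9), -0.336)
(np.int32(134), [[238.1999969482422, 232.10000610351562], [250.39999389648438, 201.10000610351562]], array([414.7,  85.7]), array([520.3,  42.7]), np.float64(114.1), -0.387)
(np.int32(248), [[285.29998779296875, 201.1999969482422], [338.5, 215.10000610351562]], array([ 468.6, -259. ]), array([518.6, -77.5]), np.float64(188.3), 1.302)
(np.int32(128), [[435.8999938964844, 295.0], [475.0, 298.8999938964844]], array([ 182.5, -707. ]), array([ 196.4, -577.6]), np.float64(130.2), 1.464)
181 150 340 183
```

View pics/s12.png

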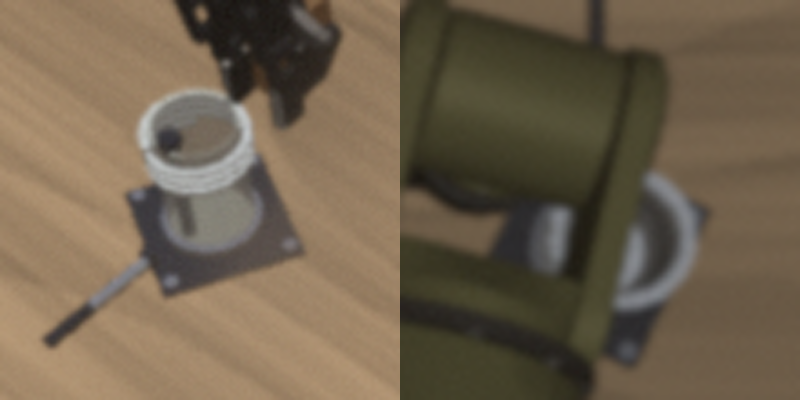

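Bolt A stands in the canister, with its head at crop (168,140), on the +x/-y side. Next is the near-left bolt, whose position still measures the same.

Request:
send_rows(moves="0.01203 0.0324 0 0;0.01203 0.0324 0 0;0.01203 0.0324 0 0;0.01203 0.0324 0 0;0.01203 0.0324 0 0;0.01203 0.0324 0 0;0 0 0 0.1145;0 0 0 0.1145;0 0 0 0.1145;0 0 0 0.1145;0 0 0.04 0;0 0 0.04 0;0 0 0.04 0;0 0 0.04 0;0 0 0.04 0;0 0 0 0;0 0 0 0", gripper=120)

```text
t: 46.85
tool_pos: [494.0, 53.4, 216.7]
tool_rot: [-3.141, -0.0, 2.75]
ft_force: [0.6, 0.4, 0.6]
finger_gap: 45.3
grasp_force: 0.0
```

Run:
```python
from h import *
s=shot('scene');g=cv2.cvtColor(s['img'],cv2.COLOR_BGR2HSV)
# visible head / foot dark ends of bolt 3: project expected points, and print V profile along axis
f=np.array([414.7,85.8,7]);h=np.array([520.3,42.7,7])
for k in np.linspace(-.1,1.1,25):
    u,v=proj(s,f+(h-f)*k);print(round(k,2),g[int(round(v)),int(round(u)),1:],end=' ')
```

```text
-0.1 [ 89 155] -0.05 [ 92 156] 0.0 [ 70 105] 0.05 [25 62] 0.1 [18 57] 0.15 [37 62] 0.2 [22 59] 0.25 [19 54] 0.3 [25 51] 0.35 [57 40] 0.4 [40 51] 0.45 [14 74] 0.5 [71 43] 0.55 [81 38] 0.6 [75 41] 0.65 [43 65] 0.7 [10 98] 0.75 [ 11 120] 0.8 [ 14 131] 0.85 [  8 126] 0.9 [ 10 104] 0.95 [15 68] 1.0 [66 54] 1.05 [ 95 137] 1.1 [ 91 159]
```

Request:
send_rows(moves="0 0 0.02 0;0 0 0.015 0;0 0 0.005 0;0 0 0.003 0;0 0 0 0;0 0 0 0")

```text
t: 47.5
tool_pos: [493.7, 54.0, 174.0]
tool_rot: [3.141, 0.001, 2.751]
ft_force: [0.5, -0.0, 0.0]
finger_gap: 45.5
grasp_force: 0.0
```

Request:
send_rows(moves="0 0 0 0;0 0 0 0;0 0 0 0;0 0 0 0;0 0 0 0", gripper=230)

```text
t: 48.0
tool_pos: [493.8, 54.0, 173.9]
tool_rot: [3.141, 0.002, 2.751]
ft_force: [-1.8, -0.2, 8.2]
finger_gap: 9.7
grasp_force: 57.5
```

Request:
send_rows(moves="0 0 -0.01 0;0 0 -0.02 0;0 0 -0.02 0;0 0 -0.005 0;0 0 0 0;0 0 0 0", gripper=224)

```text
t: 48.6
tool_pos: [493.1, 54.0, 227.4]
tool_rot: [-3.141, -0.001, 2.751]
ft_force: [1.1, 0.0, -1.8]
finger_gap: 10.6
grasp_force: 31.0
```

Request:
send_rows(moves="0 0 0 0;0 0 0 0;0 0 0 0", gripper=219.8)

```text
t: 48.9
tool_pos: [493.3, 54.0, 227.6]
tool_rot: [-3.141, -0.001, 2.751]
ft_force: [0.6, 0.3, -1.1]
finger_gap: 12.0
grasp_force: 2.7
```

Request:
send_rows(moves="0 0 0 0;0 0 0 0;0 0 0 0", gripper=219.6)

```text
t: 49.2
tool_pos: [493.4, 54.0, 228.0]
tool_rot: [3.142, 0.0, 2.751]
ft_force: [0.1, -0.2, -0.6]
finger_gap: 11.7
grasp_force: 1.6
```

```bash
python3 -c "
from h import *
prof(2.754,angs=range(0,61,5))"
```

```text
[493.4  54.   61. ] k [0, 6, 12, 18, 24, 30, 36, 42, 48, 54, 60, 66, 72, 78, 84, 90, 96, 102, 108, 114, 120]
0 [ 51  32  32  33  40  51  97  92  71 114 130 128 131 133 139 142 140 139
 139 134 128]
5 [ 51  33  31  33  33  49  86  98  64  89 129 129 128 130 134 140 143 141
 139 138 134]
10 [ 51  33  31  32  32  48  68  98  67  62 121 132 128 130 130 134 138 140
 141 141 137]
15 [ 51  33  31  32  32  42  53  80  71  56  99 133 132 130 132 130 132 135
 139 142 144]
20 [ 51  34  31  32  31  39  45  64  76  73  94 125 134 134 130 130 129 132
 132 134 137]
25 [ 51  35  32  32  34  38  46  64  84 101 118 125 130 132 136 135 131 131
 130 131 132]
30 [ 51  35  33  31  39  47  56  67  90 108 122 128 130 129 130 131 135 135
 135 131 130]
35 [ 51  36  33  31  43  59  72  66  75  83  89  99 108 119 127 134 129 128
 131 132 134]
40 [ 51  36  33  32  44  72  90  86  64  60  56  59  60  61  72 102 127 131
 131 132 130]
45 [ 51  37  32  32  44  74  98  94  73  58  62  63  62  67  73  84 102 119
 123 123 127]
50 [ 51  39  32  34  41  67  91  95  93  94 104 114 117 124 131 134 137 136
 135 136 135]
55 [ 51  41  33  34  42  61  89 108 117 128 133 135 135 136 138 136 135 135
 137 137 136]
60 [ 51  42  34  33  43  68  97 121 129 130 128 131 130 131 131 130 131 131
 130 130 132]
```

Request:
send_rows(moves="0 0 0 0;0 0 0 0;0 0 0 0;0 0 -0.02 0;0 0 -0.04 0;0 0 -0.04 0;0 0 -0.04 0;0 0 -0.02 0;0 0 0 0", gripper=228)

```text
t: 50.15
tool_pos: [493.5, 54.0, 390.8]
tool_rot: [3.139, 0.005, 2.751]
ft_force: [-0.1, -0.2, -1.4]
finger_gap: 9.9
grasp_force: 43.0
```

Request:
send_rows(moves="0 0 0 0.1404;0 0 0 0.1404;0 0 0 0.1404;0 0 0 0.1404;0 0 0 0.1404;0 0 0 0.1404;0 0 0 0.1404;0 0 0 0.1404;0 0 0 0.1404;0 0 0 0.1404;0 0 0 0.1404;0 0 0 0.1404;0 0 0 0.1404;0 0 0 0.1404;0 0 0 0")

```text
t: 51.65
tool_pos: [493.3, 54.0, 386.6]
tool_rot: [-3.14, 0.001, 0.783]
ft_force: [0.3, -0.6, -1.6]
finger_gap: 9.7
grasp_force: 43.0
```

Request:
send_rows(moves="-0.02492 0.02858 0 0;-0.02492 0.02858 0 0;-0.02492 0.02858 0 0;-0.02492 0.02858 0 0;-0.02492 0.02858 0 0;-0.02492 0.02858 0 0;-0.02492 0.02858 0 0;-0.02492 0.02858 0 0;-0.02492 0.02858 0 0;0 0 0 0;0 0 0 0;0 0 0 0")

```text
t: 52.85
tool_pos: [516.7, -285.8, 387.4]
tool_rot: [-3.141, 0.0, 0.788]
ft_force: [-0.3, -0.6, -1.6]
finger_gap: 9.8
grasp_force: 43.1
```

```bash
python3 -c "
from h import *
prof(0.785,angs=(36,38,40,42,44,46,48,50))"
```

```text
[ 516.7 -285.8  220.4] k [0, 6, 12, 18, 24, 30, 36, 42, 48, 54, 60, 66, 72, 78, 84, 90, 96, 102, 108, 114, 120]
36 [111 112 114 118 119 118 114  66  54  53  56  55  57  54  57 109 113 104
 103 102 107]
38 [111 112 114 118 119 119 113  63  55  53  56  55  56  55  58 110 113 103
 103 103 108]
40 [111 112 114 118 120 119 112  62  56  53  56  55  56  56  60 111 113 103
 103 103 109]
42 [111 111 114 118 120 119 112  61  56  54  56  55  57  56  61 112 113 103
 104 104 109]
44 [111 111 114 118 120 118 111  59  57  54  56  56  57  57  63 112 113 103
 104 104 110]
46 [111 111 114 118 120 118 111  60  57  54  56  57  57  58  63 112 113 103
 105 104 110]
48 [111 111 114 118 120 118 110  60  58  54  57  58  58  58  62 112 113 103
 106 103 110]
50 [111 111 114 118 120 118 110  60  59  54  58  59  58  59  62 112 112 103
 106 104 109]
```

Request:
send_rows(moves="0 0 0.02 0;0 0 0.01 0;0 0 0.01 0;0 0 0.01 0;0 0 0.01 0;0 0 0 0;0 0 0 0")

```text
t: 53.6
tool_pos: [516.7, -286.5, 328.1]
tool_rot: [3.142, 0.0, 0.785]
ft_force: [-0.3, 0.4, -0.9]
finger_gap: 10.0
grasp_force: 43.1
```

Request:
send_rows(moves="0 0 0.01 0;0 0 0.007 0;0 0 0.004 0;0 0 0 0;0 0 0 0")

```text
t: 54.1
tool_pos: [516.8, -286.3, 307.0]
tool_rot: [3.141, -0.0, 0.785]
ft_force: [1.7, 2.0, 0.0]
finger_gap: 9.8
grasp_force: 43.4
```

Minimal contact. Releasing, then backing up and away to look.

Request:
send_rows(moves="0 0 0 0;0 0 0 0;0 0 0 0;0 0 0 0;0 0 0 0", gripper=150)

```text
t: 54.6
tool_pos: [516.6, -286.5, 307.0]
tool_rot: [-3.142, 0.0, 0.785]
ft_force: [0.4, -0.2, -0.3]
finger_gap: 35.1
grasp_force: 0.0
```

Request:
send_rows(moves="0 0 -0.03 0;0 0 -0.04 0;0 0 -0.04 0;-0.04 0 0 0;-0.04 0 0 0;-0.04 0 0 0;-0.04 0 0 0;0 0 0 0")

```text
t: 55.4
tool_pos: [400.7, -402.2, 417.0]
tool_rot: [-3.142, 0.001, 0.781]
ft_force: [0.2, 0.7, -0.6]
finger_gap: 35.1
grasp_force: 0.0
```

Run:
```python
from h import *
s=shot('scene');x,y=proj(s,[570,-257,70]).astype(int)
t=shot('top');
a=cv2.resize(s['img'][y-50:y+60,x-50:x+60],(400,400),interpolation=cv2.INTER_CUBIC)
u,v=proj(t,[600,-257,20]).astype(int)
b=cv2.resize(t['img'][v-40:v+40,u-40:u+40],(400,400),interpolation=cv2.INTER_CUBIC)
cv2.imwrite('pics/s13.png',np.hstack([a,b]))
print(x,y,u,v)
for q in bolts(t): print(q)
```

```text
181 150 337 176
(np.int32(288), [[403.3999938964844, 257.3999938964844], [446.6000061035156, 296.1000061035156]], array([ 192.6, -613.1]), array([ 322.8, -473.9]), np.float64(190.7), 0.819)
(np.int32(74), [[451.0, 296.6000061035156], [475.0, 298.70001220703125]], array([ 183. , -707.1]), array([ 190.8, -627.7]), np.float64(79.7), 1.473)
```

View pics/s13.png

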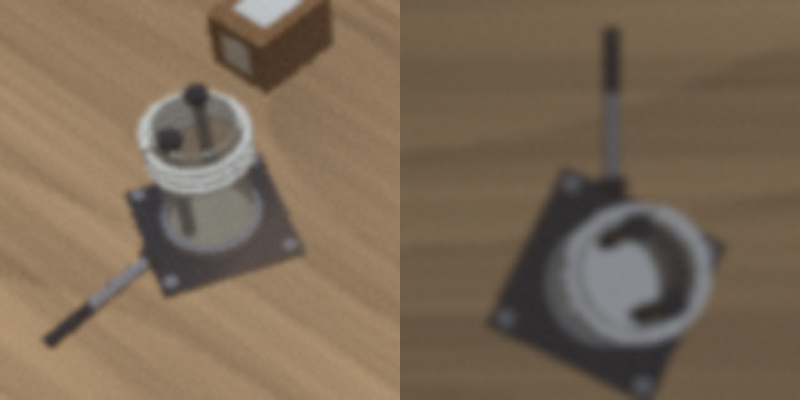

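Left half: two bolts stand in the canister, with heads at (168,140) and (195,95). Right half (top view): the third bolt runs from its foot at (611,28) to its head at (613,188), against the plate edge. That was my last picture; from here I measure numerically.

Run:
```python
from h import *
t=shot('top');s=shot('scene')
T=lambda x,y,z:ray(t,297+(x-400)/5,136+y/5,z).round(1)
S=lambda x,y,z:ray(s,131+x/3.636,100+y/3.636,z).round(1)
print('C foot',T(611,28,7),S(45,345,7),'C head',T(613,186,9),T(613,198,9),'top edge',S(150,262,7))
print('ring centre',T(640,275,124))
print('A head',T(635,222,122),S(168,140,122),'A low end',T(602,240,12))
print('B head',T(688,285,118),S(195,95,118),'B low end',T(640,318,12))
h=cv2.cvtColor(t['img'],cv2.COLOR_BGR2HSV); 
m=(h[...,1]<75)&(h[...,2]>0); m[:135]=0;m[171:]=0;m[:,330:352]&=True;m[:,:325]=0;m[:,352:]=0
for p,st in comps(m,30):
    b=cv2.fitLine(p,cv2.DIST_L2,0,.01,.01).ravel();tt=(p-b[2:])@b[:2]
    print(st,[ray(t,*(b[2:]+b[:2]*q),7).round(1) for q in (tt.min(),tt.max())])
g=cv2.cvtColor(t['img'],cv2.COLOR_BGR2GRAY)
print(g[164:180,332:348])
```

```text
C foot [ 723.1 -268.2    7. ] [ 728.8 -262.8    7. ] C head [ 612.5 -266.1    9. ] [ 604.2 -265.9    9. ] top edge [ 615.5 -262.     7. ]
ring centre [ 542.9 -258.5  124. ]
A head [ 576.5 -256.8  122. ] [ 573.9 -258.8  122. ] A low end [ 575. -257.   12.]
B head [ 536.6 -289.7  118. ] [ 523.1 -282.1  118. ] B low end [ 521.1 -281.4   12. ]
[337 142   5  29 121] [array([ 721.7, -267.4,    7. ]), array([ 623.9, -264.8,    7. ])]
[[ 92  92  91  92  88  84  84  87  88  89  91  91  92  91  92  92]
 [ 90  91  91  90  88  84  83  87  87  88  90  91  91  91  91  92]
 [ 91  91  91  90  88  84  84  87  87  89  91  91  92  92  93  92]
 [ 92  94  93  94  91  84  85  87  88  90  94  94  95  94  95  96]
 [ 96  96  96  96  94  87  87  88  89  93  96  98  98  99  98  98]
 [ 91  94  97  99  95  89  86  87  89  93  98  99  99  99  99  99]
 [ 80  85  90  94  93  85  80  81  82  88  96  97  99 100  99  99]
 [ 72  72  75  81  78  70  65  65  66  75  88  96 101 100 101 100]
 [ 74  62  59  61  59  54  49  48  50  60  80  95 101 102 101 102]
 [ 71  58  49  50  47  44  43  41  44  56  78  96 103 103 103 103]
 [ 60  53  48  48  45  43  43  42  43  55  77  93 100 103 103 103]
 [ 51  48  48  48  46  47  47  44  48  55  71  83  92  97 100 100]
 [ 47  46  47  48  47  50  52  60  69  77  86  95 100 105 107 105]
 [ 46  45  46  51  59  69  79  92 102 111 114 113 113 115 115 113]
 [ 46  47  50  64  84 101 114 122 124 121 110 101  97  96  97 107]
 [ 46  52  67  90 111 122 126 126 119 105  84  69  64  64  72  92]]
```

Request:
send_rows(moves="0.0376 0.0103 0 0;0.0376 0.0103 0 0;0.0376 0.0103 0 0;0.0376 0.0103 0 0;0.0376 0.0103 0 0;0.0376 0.0103 0 0;0.0376 0.0103 0 0;0 0 0 0.134;0 0 0 0.134;0 0 0 0.134;0 0 0 0.134;0 0 0 0.134;0 0 0 0.134;0 0 0.04 0;0 0 0.04 0;0 0 0.04 0;0 0 0.04 0;0 0 0.03 0;0 0 0 0;0 0 0 0", gripper=150)

```text
t: 57.6
tool_pos: [641.2, -263.7, 227.9]
tool_rot: [3.141, -0.0, -0.018]
ft_force: [-0.0, -0.7, 1.0]
finger_gap: 34.7
grasp_force: 0.0
```

Request:
send_rows(moves="0 0 0.03 0;0 0 0.015 0;0 0 0.005 0;0 0 0 0;0 0 0 0")

```text
t: 58.1
tool_pos: [640.9, -264.6, 178.5]
tool_rot: [3.141, -0.002, -0.019]
ft_force: [0.4, 0.5, -0.8]
finger_gap: 35.3
grasp_force: 0.0
```

Request:
send_rows(moves="0 0 0.003 0;0 0 0 0;0 0 0 0")

```text
t: 58.4
tool_pos: [640.6, -264.5, 174.3]
tool_rot: [3.142, -0.0, -0.019]
ft_force: [-0.4, 0.3, -0.8]
finger_gap: 35.0
grasp_force: 0.0
```

Request:
send_rows(moves="0 0 0 0;0 0 0 0;0 0 0 0;0 0 0 0;0 0 0 0", gripper=230)

```text
t: 58.9
tool_pos: [640.6, -264.5, 174.2]
tool_rot: [3.141, -0.0, -0.019]
ft_force: [-1.2, 0.6, 2.1]
finger_gap: 10.0
grasp_force: 58.5
```

Request:
send_rows(moves="0 0 -0.01 0;0.005 0 -0.02 0;0.005 0 -0.02 0;0 0 -0.004 0;0 0 0 0;0 0 0 0", gripper=224)

```text
t: 59.5
tool_pos: [650.2, -264.6, 226.9]
tool_rot: [-3.141, 0.002, -0.019]
ft_force: [0.0, -0.0, -1.6]
finger_gap: 10.4
grasp_force: 33.9
```

Request:
send_rows(moves="0 0 0 0;0 0 0 0;0 0 0 0", gripper=219.8)

```text
t: 59.8
tool_pos: [650.5, -264.7, 227.5]
tool_rot: [-3.141, 0.001, -0.019]
ft_force: [-0.0, 1.0, -0.9]
finger_gap: 11.8
grasp_force: 2.8
```

Request:
send_rows(moves="0 0 0 0;0 0 0 0;0 0 0 0", gripper=219.6)

```text
t: 60.1
tool_pos: [650.6, -264.7, 228.0]
tool_rot: [-3.142, 0.0, -0.019]
ft_force: [-0.1, 0.8, -2.5]
finger_gap: 11.9
grasp_force: 2.2
```

```bash
python3 -c "
from h import *
prof(-0.019,angs=range(0,61,5))"
```

```text
[ 650.6 -264.7   61. ] k [0, 6, 12, 18, 24, 30, 36, 42, 48, 54, 60, 66, 72, 78, 84, 90, 96, 102, 108, 114, 120]
0 [ 50  74 107 129 136 138 135 134 137 138 137 143 144 148 156 158 158 158
 163 159 152]
5 [ 50  74 110 128 134 138 135 134 138 139 138 143 144 150 156 158 157 159
 160 156 149]
10 [ 50  75 113 127 132 137 135 135 138 138 140 145 145 151 156 158 158 161
 160 153 147]
15 [ 50  76 115 127 130 132 134 133 139 139 140 144 145 153 158 157 157 160
 159 151 147]
20 [ 50  76 115 126 128 129 128 129 139 140 139 144 144 153 157 159 158 161
 158 150 147]
25 [ 50  76 112 125 127 127 121 112 128 136 139 142 144 152 156 157 158 159
 159 152 147]
30 [ 50  75 108 123 126 126 118  91 102 113 119 128 133 145 156 157 157 160
 158 152 149]
35 [ 50  75 103 119 121 123 113  73  74  79  81  88  95 108 144 156 156 157
 159 154 150]
40 [ 50  74  98 115 116 117 111  66  61  61  61  62  63  65 107 152 156 156
 158 158 152]
45 [ 50  73  93 111 111 111 105  72  61  65  66  65  66  67  86 146 156 156
 156 157 156]
50 [ 50  72  89 105 106 106 104  86  84  93 100  97 101 109 120 142 154 156
 156 157 156]
55 [ 50  70  85  98 105 107 108 107 113 124 136 134 135 139 141 146 152 154
 155 156 155]
60 [ 50  68  81  96 106 114 122 125 131 136 148 146 140 141 141 142 143 150
 154 155 155]
```

Request:
send_rows(moves="0 0 0 0;0 0 0 0;0 0 0 0;0 0 -0.02 0;0 0 -0.04 0;0 0 -0.04 0;0 0 -0.04 0;0 0 -0.02 0;0 0 0 0;0 0 0 0.1376;0 0 0 0.1376;0 0 0 0.1376;0 0 0 0.1376;0 0 0 0.1376;0 0 0 0.1376;0 0 0 0.1376;0 0 0 0.1376;0 0 0 0", gripper=228)

```text
t: 61.95
tool_pos: [650.6, -264.7, 386.2]
tool_rot: [3.14, 0.002, -1.122]
ft_force: [1.0, 0.2, -0.8]
finger_gap: 10.1
grasp_force: 48.9
```

Request:
send_rows(moves="-0.0225 0.02305 0 0;-0.0225 0.02305 0 0;-0.0225 0.02305 0 0;-0.0225 0.02305 0 0;0 0 0 0;0 0 0 0;0 0 0 0")

```text
t: 62.65
tool_pos: [528.9, -224.1, 387.7]
tool_rot: [-3.142, 0.0, -1.118]
ft_force: [-0.1, 0.2, -1.0]
finger_gap: 10.1
grasp_force: 49.1
```

```bash
python3 -c "
from h import *
prof(-1.12,angs=(36,38,40,42,44,46,48,50))"
```

```text
[ 528.9 -224.1  220.7] k [0, 6, 12, 18, 24, 30, 36, 42, 48, 54, 60, 66, 72, 78, 84, 90, 96, 102, 108, 114, 120]
36 [ 49  31  30  47  87 101 100  85  78  89  97 104 113 119 129 132 129 131
 132 132 132]
38 [ 49  32  31  44  81  94  94  77  64  69  76  78  91  93 113 127 130 131
 132 133 132]
40 [ 49  32  32  43  75  87  88  71  56  58  59  57  64  66  83 116 131 131
 131 133 131]
42 [ 49  32  33  41  69  81  81  68  49  53  53  50  50  50  61 106 128 131
 132 134 131]
44 [ 49  33  34  41  64  75  77  68  50  54  54  53  50  54  57  92 125 132
 133 132 131]
46 [ 49  33  33  40  63  76  77  71  52  61  65  67  69  75  80  96 126 131
 132 133 131]
48 [ 49  33  33  41  64  78  83  80  69  79  85  90 100 108 113 118 130 134
 135 136 132]
50 [ 49  34  32  41  67  84  92  91  88 101 107 112 120 127 132 134 139 142
 150 157 156]
```

Request:
send_rows(moves="-0.002 0 0.02 0;0 0 0.01 0;0 0 0.01 0;0 0 0.01 0;0 0 0.01 0;0 0 0 0;0 0 0 0")

```text
t: 63.4
tool_pos: [527.6, -222.2, 328.1]
tool_rot: [-3.142, -0.0, -1.12]
ft_force: [0.4, 0.1, -0.8]
finger_gap: 9.8
grasp_force: 49.1
```

Request:
send_rows(moves="0 0 0.01 0;0 0 0.007 0;0 0 0.003 0;0 0 0 0;0 0 0 0")

```text
t: 63.9
tool_pos: [527.5, -222.1, 308.1]
tool_rot: [-3.141, -0.0, -1.12]
ft_force: [-0.3, 0.0, -1.3]
finger_gap: 10.0
grasp_force: 49.1
```

Request:
send_rows(moves="0 0 0 0;0 0 0 0;0 0 0 0;0 0 0 0;0 0 0 0", gripper=150)

```text
t: 64.4
tool_pos: [527.5, -222.1, 308.1]
tool_rot: [-3.142, -0.0, -1.12]
ft_force: [0.7, -0.5, -0.1]
finger_gap: 35.2
grasp_force: 0.0
```

Request:
send_rows(moves="0 0 -0.03 0;0 0 -0.04 0;0 0 -0.04 0;-0.03 -0.03 0 0;-0.03 -0.03 0 0;-0.03 -0.03 0 0;-0.03 -0.03 0 0;-0.03 -0.03 0 0;0 0 0 0;0 0 0 0")

```text
t: 65.4
tool_pos: [595.7, -32.8, 417.7]
tool_rot: [-3.137, 0.008, -1.102]
ft_force: [-0.0, 0.1, -0.3]
finger_gap: 35.0
grasp_force: 0.0
```

Run:
```python
from h import *
t=shot('top');s=shot('scene')
for n,d in(('top',t),('scene',s)):
    g=cv2.cvtColor(d['img'],cv2.COLOR_BGR2GRAY)
    x,y=proj(d,[545,-258,124]).round().astype(int); print(n,x,y); print(g[y-16:y+18,x-16:x+17])
for q in bolts(t): print(q)
b,g,r=[t['img'][...,i].astype(int) for i in range(3)]
for p,st in comps((r>2.2*g)&(r>2.2*b)&(r>60),150):
    e=cv2.minEnclosingCircle(p);print('lid',e,ray(t,*e[0],44).round(1))
```

```text
top 345 190
[[ 53  61  64 ... 103 103 103]
 [ 46  51  50 ... 101 101 100]
 [ 47  45  47 ... 100  97  98]
 ...
 [ 45  46  47 ...  92  91  92]
 [ 46  46  45 ...  93  92  91]
 [ 54  49  46 ...  93  93  92]]
scene 185 133
[[137 136 135 ...  86  63  59]
 [134 134 137 ...  88  70  56]
 [131 133 134 ...  86  72  57]
 ...
 [139 141 147 ...  76  69  63]
 [140 138 139 ...  75  72  65]
 [133 128 124 ...  78  72  68]]
(np.int32(166), [[266.3999938964844, 171.0], [289.20001220703125, 186.8000030517578]], array([568.2, -91.8]), array([624.2, -14. ]), np.float64(95.8), 0.947)
(np.int32(251), [[245.5, 199.60000610351562], [299.5, 205.3000030517578]], array([ 503.7, -126.1]), array([525.8,  59.6]), np.float64(187.0), 1.452)
(np.int32(126), [[434.8999938964844, 294.79998779296875], [475.0, 298.8999938964844]], array([ 182.3, -707. ]), array([ 197.1, -574.3]), np.float64(133.5), 1.459)
lid ((184.4729766845703, 193.41891479492188), 14.230610847473145) [547.6 263.   44. ]
```

Run:
```python
from h import *
for n in('top','scene'):
    d=shot(n);g=cv2.cvtColor(d['img'],cv2.COLOR_BGR2GRAY)
    x,y=proj(d,[545,-258,124]).round().astype(int);print(n,x,y)
    for r in g[y-18:y+28,x-22:x+22]: print(''.join('#@+-. '[min(5,v//22)] for v in r))
    for k,p in dict(A=(575,-257.5),B=(525,-284),O=(533,-231)).items(): print(k,(proj(d,[*p,124])-[x-22,y-18]).round(),(proj(d,[*p,12])-[x-22,y-18]).round())
```

```text
top 345 190
....------++---.............................
....-++---+++++--...........................
....-++++++++++++--.........................
...-+++++++++++++++--.......................
..--+++++++++++++--.........................
..-+++++++++++--..           ...............
.--+++++++++--.     .....      .............
.-+++++++++-.     .--++-.       ............
.-++++++++-.     .-+++++-..      ...........
-++++++++-.    .--+++++++--.      ..........
-+++++++-.    .-+++++++++++-..    ..........
+++++++-.    .-++++-++++++++-.    .--.......
++++++-.     .+++-....---++++-.    .---.....
+++++--.      .-..    ..--++++-.    ---.....
+++++-.                .--++++--.   .--.....
++++--.                 .--++++-.   .--.....
++++--.                  --++++-.   .-......
+++---.                  .-++++--   ........
+++---.       ..         .-+++++-   ........
+++--..    ..---.         --++++-    .......
+++---.   .-++++-.        --++++-    .......
+++---.   .-++++-.        -++++-.    .......
+++---..  .-++++-.        -++++-.   ........
++++---.   -+++-.        .-++++-.   ........
++++---.
[... 2497 characters left out ...]
-.  
                                    --+--.  
                                   .------. 
                                  .---+---. 
                                ...--------.
       ..--.                   ..--.-------.
       .-++--.                 .----...-----
   ..  .-+++--..               .----...-----
   -...--+++--......           .---... .----
   .----++++--..----.          ..--... .----
   .-+++++++-....---.           .--.   .----
    -++++++--....---.           .--.    .---
    .-+++++--.....--.           .--..   .---
    .-+++++-. .  .--.           .--..  ..---
     -+++++-.    .---.           ....  .----
A [14. 23.] [20. 49.]
B [20. 10.] [26. 36.]
O [31. 20.] [36. 45.]
```

Both views agree on three heads in the canister: scene px about (177,139), (184,127) and (193,135); top about (344,180), (353,197) and (336,193). All three triangulate to rim height, so the bolts are seated. The lid still measures at the centre of the tray. Handing in.

```bash
python3 -c "
from cell import arm
print(arm.finish_job())"
```

```text
the job is handed in; nothing more can be done
None
```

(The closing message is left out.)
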